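# Start and snug the rail bracket screw

### The job

The square-headed screw in the sloping foot of the hook rail has worked loose. Take the T-handle key from its holder, set it fully over the screw head square to the sloping face, press the screw down gently until it bottoms, then turn it clockwise with the key, square all the while, until it stops, without forcing it. Stand the key upright back in the recess of its holder and leave the other things alone.

Things in the scene. Friction and masses are not known exactly. Their poses are not given: they have to be found in the camera images.
- key: Steel T-handle key, 103 mm tall, 150 to 230 g, standing loose in its holder on its socket end. Origin: centre of the socket mouth (lower end); z up along the shaft. Socket: 28 mm square outside, 36 mm tall; its square opening is 18 mm wide, 18 mm deep, sides along the key's x and y. Shaft 14 mm thick.
- key_grip (a point): Centre of the key's handle, 92 mm above the key's origin: a flat-sided steel bar along the key's x, 80 mm long (x), 16 mm wide (y), 22 mm tall.
- holder: Black block fixed on the ledge, 70 x 70 mm, 20 mm tall, with a 36 mm square recess 14 mm deep in its top (its floor 6 mm above the ledge) in which the key stands. Origin at the centre of its underside, z up. The key starts with its axes within 0.1 rad of the holder's, within 1.5 mm of its centre.
- bracket: Fixed aluminium wedge foot, 90 x 80 mm, 30 mm tall in front (-x) and 54 mm behind, that carries the hook rail: an arm runs back to the rail, 200 mm behind its origin and 190 mm above the ledge, and a low backsplash sheet 100 mm tall. Origin at the centre of its underside.
- boss: The foot's sloping face; origin at its centre, 42 mm above the ledge. z is the screw's axis, square to the face, leaning 15 degrees from vertical to the foot's front (-x); y runs level. The dark screw's head stands over it up to 3 mm off this axis. Head top: 24 to 35 mm above this origin when bottomed (differs each time), up to 5 mm more before.
- screw (a joint): Turn of the screw, rad, growing clockwise seen from above. At 0 the square head's sides lie along the boss x and y. Starts at 0 to 0.3, stops hard at 1.2 (snug); friction 0.04 N m. Head 16 mm square, 20 mm tall, its top 3 mm tapered to 10 mm square, on a flange 26 mm across. The key is fully on when its socket floor rests on the head's top.
- seat (a joint): How far the screw is pressed down along its axis, m: starts at 0 to 0.002, bottoms hard at 0.005. Sliding it takes about 7 N; it stays where left. The head also gives sideways up to 2.5 mm at 1.5 N/mm. It is spoilt by more than 25 N on it or the foot (pressing and side wedging added up), or by turning at the stop with more than about 0.3 N m.
- grinder: Chrome press-top pepper grinder, 52 mm across, 130 mm tall, standing loose; origin at the centre of its underside. Leave alone.
- jar: White ceramic lidded jar, 84 mm across, 114 mm tall, standing loose; origin at the centre of its underside. Leave alone.
- mug: Small white enamel mug, 72 mm across at the rim, 75 mm tall, handle to its +y, standing loose; origin at the centre of its underside. Leave alone.
Mind the look-alikes: they are no part of the job. Leave any purple or red look-alike of the key alone.

How it is judged (in metres and radians):
On the way, in this order (a step that is already met when the one before it is completed fails the run):
1. the key stands square on the screw and the screw is pressed down to within 1 mm of bottom, not yet turned on (value of joint seat above 0.004 m and value of joint screw below 0.5 rad and angle between the z axis of key and the z axis of boss, either way round below 0.1 rad and distance between key and boss below 0.0195 m and contact force between key and screw above 1 N), for 0.2 s.
2. the screw is turned to its stop with the key still on it (value of joint screw above 1.1 rad and distance between key and boss below 0.0195 m), for 0.1 s.
At the end, for the whole second after the job is handed in: screw turned to within 0.1 rad of its stop and pressed down to within 1 mm of bottom; key released, at rest, upright within 0.1 rad, standing in the recess of its holder (within 10 mm of its centre, its mouth below 10 mm) (value of joint screw above 1.1 rad and value of joint seat above 0.004 m and angle between key's own z axis and vertical below 0.1 rad and horizontal distance between key and holder below 0.01 m and z of key in the frame of holder below 0.01 m and linear speed of key below 0.02 m/s); the robot touches nothing.
It fails at once if the screw is forced: the key presses on the foot, or on the screw before it is turned on, with more than 25 N, or its contacts on the screw add up to over 75 N in turning (about 0.3 N m) ((contact force between key and screw above 25 N and value of joint screw below 0.3 rad) or contact force between key and bracket above 25 N or contact force between key and screw above 75 N).
It fails at once if the screw is turned on while the key is more than 0.14 rad out of square (velocity of joint screw above 0.2 rad/s and value of joint screw above 0.4 rad and angle between the z axis of key and the z axis of boss, either way round above 0.14 rad and distance between key and boss below 0.05 m).
It fails at once if the screw is turned more than 0.2 rad on before it is pressed down (value of joint screw above 0.5 rad and value of joint seat below 0.003 m).
It fails at once if the fingers turn or push the screw (contact force between the fingers and screw above 3 N).
It fails at once if grinder, jar or mug moved more than 30 mm or tipped (distance of any of grinder, jar, mug from where it was at the start of the episode above 0.03 m or angle between any of grinder, jar, mug's own z axis and vertical above 0.3 rad).
It also fails if it takes over 72 s, if anything falls off the work surface, if the arm or the gripper's body presses on something with over 40 N, if the wrist force passes 120 N, or if a joint passes its speed limit or range.

### The arm

A 6-joint arm with a two-finger parallel gripper is mounted at the origin on the work surface. World frame = base frame: x ahead of the robot, y to its left, z up, the work surface at z = 0. Lengths are in mm, angles in rad, forces in N, time in s.
With the tool pointing down it reaches from about 325 to 875 mm from the base axis. Payload 4.4 kg.
Tool frame: the origin (TCP) lies midway between the tips of the shut fingers; the grasp point (between the pads) lies 19 mm behind it (arm.grip_point_offset is the distance from the TCP to the grasp point, in mm); z points along the fingers, y is the line along which they close (so a half turn about z gives the same grasp; the last joint's range is limited). The gripper opens to 85 mm and grips with 20 to 120 N. Pads are 22 mm wide; open, the fingers measure 114 mm over their backs; the gripper's body (76 mm by 85 mm) begins 54 mm behind the grasp point. The pads swing forward as they close: fully open they stand 13 mm farther back than shut.
Start: joints at [1.163, 0.207, 1.542, -0, 1.393, -0.15], TCP at [146.608, 555.997, 200.182] pointing down, gripper open.
Joint ranges: [-2.73, 2.73], [-0.86, 2.22], [0.23, 2.46], [-1.11, 4.25], [0.08, 2.63], [-2.82, 2.82]. Speed limits (rad/s): [2.79, 2.79, 3.14, 3.14, 3.14, 3.14].

### API

Orientations are given as a unit quaternion [w, x, y, z].
In Python, from cell import arm gives the robot as it stands.
- The arm moves only by the tool play_rows, never from a script. Its argument "moves" is a list of rows, each a list of 7 numbers: the shift along the tool's x, y, z in cm, then the turn, a rotation vector about the tool's x, y, z in degrees, then the opening, from 0 (shut) to 1 (fully open). A call has 1 to 5 rows; each row is the pose to reach, as a shift and turn from the pose commanded when the call began, along the tool's axes at that moment; what a row does not reach only later rows make up. A row lasts 1/12 s, in which the tool goes at most 41.7 mm and 7.16 degrees, less where a joint would pass 70% of its speed; a pose out of reach is approached as far as the arm can. A call with a gripper value outside its range is refused whole. The fingers move at their own pace and stop on an object; "newtons" is the grip in N (left out, the last holds). Time passes only in rows, so rows that repeat a pose let the fingers close. It gives the time, the measured TCP pose, the force, the opening and the grip force at its end, in the units of the state.
- arm.get_state(): the state, without advancing time (a new reading comes with each control period).
- arm.get_image(name): name is "scene" or "side" or "wrist"; returns a dict with "pixels" (480x640x3 uint8, red, green, blue), "camera_matrix" (3x3 intrinsics, pixels), "pose" (4x4, takes a point from camera to world coordinates). Camera axes: x right, y down, z forward; pixel columns grow to the right and rows downward; lengths in mm; the calibration is good to about 2 mm. A picture is of the moment at which its call begins. There is no depth.
- arm.job_done(): hands the job in; it is judged then, once.
Trained networks look in a picture, given as the dict that the camera call returned (one of the last four; its "shot" number tells which), for a name from the list of things; names that differ only in an ending like _2 or _b are one class to them, and where a whole thing is asked for, a point or a joint stands for the part that bears it (a point fixed in the world has none). Each returns a list of dicts, best first, with "score" (0 to 1); they miss things now and then, are a little off and sometimes report something else, mostly with a low value. They report only what shows in the picture. A call takes as long as a camera call. They do not tell look-alikes from the thing itself.
- arm.regions_of(name, picture): "pixels" (480x640 bool, what is visible of it) and "at" ([column, row] in pixels, amid what is visible of it).
The state is a dict: "time": time; "joint_positions": joint angles; "joint_vel": joint speeds; "tau": joint torques, N m; "position": TCP position; "tool_rot": TCP orientation; "force": force on the tool from outside, world axes, zero at the start; "ft_torque": the same for the moment, N m; "finger_gap": finger opening in mm; "finger_force": force on a finger pad.
Only numpy, scipy, OpenCV 4.12 (cv2) and the standard library are available. Lean on these libraries where they do the work, as an engineer would, in place of code of your own. Each camera call takes 0.05 s, during which the arm holds its last target. There are 200 camera calls.

## Working session

There is one attempt and no reset: what is moved stays moved. The work goes in short steps, Python scripts to look and compute and a tool call to move; the robot and the scene stay as the last step left them, time stands still between calls to the robot, and variables do not carry over. Pictures are saved under pics/ and viewed, at most 10 in all, crops included, and the job is handed in when it is done.

Besides the shell and the picture viewer there is one more tool, called by a JSON object that holds its "fn" and its "kwargs". play_rows: Moves the arm, as the interface text tells. Its arguments: {"type":"object","properties":{"moves":{"type":"array"},"newtons":{"type":"number"}},"required":["moves"]}

```bash
mkdir -p pics; ls; cat > h.py <<'E'
import numpy as np, cv2
from cell import arm
from scipy.spatial.transform import Rotation as R
def save(p,n): cv2.imwrite('pics/'+n,p['pixels'][:,:,::-1])
E
python3 - <<'E'
from h import *
s=arm.get_state(); print(s)
ims={}
for n in ['scene','side','wrist']:
    p=arm.get_image(n); save(p,n+'0.png'); ims[n]=p
    print(n,p['camera_matrix'].tolist(),np.round(p['pose'],3).tolist())
    for t in ['key','holder','bracket','screw','grinder','jar','mug']:
        print(t,[(round(r['score'],2),np.round(r['at']).tolist(),int(r['pixels'].sum())) for r in arm.regions_of(t,p)][:4])
    np.savez('/tmp/'+n+'0.npz',**{k:p[k] for k in ['pixels','camera_matrix','pose']})
cv2.imwrite('pics/both.png',cv2.resize(np.vstack([ims['scene']['pixels'],ims['side']['pixels']])[:,:,::-1],(400,600)))
E
```

```text
pics
{'time': 0.0, 'joint_positions': array([ 1.16250771e+00,  2.07401684e-01,  1.54297904e+00,  3.01109512e-05,
        1.39352476e+00, -1.50565321e-01]), 'joint_vel': array([ 0.00090709, -0.00061334, -0.00035286, -0.00066836,  0.00100495,
       -0.00035965]), 'tau': array([-1.01911653e-03, -3.83045626e+01, -2.91592866e+01, -3.83065335e-04,
        1.05495725e-02, -1.10249286e-05]), 'position': array([146.25421615, 555.21633238, 199.02436821]), 'tool_rot': array([-3.33187240e-04,  1.28507877e-01,  9.91707814e-01, -1.10747735e-03]), 'force': array([-0.78252577,  0.18818626, -0.71046821]), 'ft_torque': array([ 0.00433469,  0.00642681, -0.07200466]), 'finger_force': 0.0, 'finger_gap': 85.46114033172566}
scene [[485.040222698234, 0.0, 322.19860846970664], [0.0, 485.040222698234, 242.84418366886777], [0.0, 0.0, 1.0]] [[-0.226, 0.592, -0.774, 1161.957], [0.974, 0.126, -0.188, 222.305], [-0.014, -0.796, -0.605, 594.087], [0.0, 0.0, 0.0, 1.0]]
key [(0.87, [159.0, 210.0], 925), (0.76, [185.0, 182.0], 946), (0.72, [216.0, 219.0], 785)]
holder [(0.63, [172.0, 243.0], 685), (0.24, [160.0, 213.
[... 377 characters left out ...]
], [0.007, -0.82, -0.573, 648.128], [0.0, 0.0, 0.0, 1.0]]
key [(0.93, [326.0, 421.0], 2128), (0.9, [372.0, 323.0], 1464), (0.6, [404.0, 374.0], 1944)]
holder [(0.89, [400.0, 417.0], 1794)]
bracket [(0.63, [432.0, 221.0], 15457), (0.56, [403.0, 374.0], 1825)]
screw [(0.51, [329.0, 222.0], 161)]
grinder [(0.78, [406.0, 276.0], 2052)]
jar [(0.85, [470.0, 329.0], 3539)]
mug [(0.97, [260.0, 192.0], 1443)]
wrist [[346.2794727686922, 0.0, 319.3450204461416], [0.0, 346.2794727686922, 242.95927689169056], [0.0, 0.0, 1.0]] [[0.256, 0.926, 0.279, 74.842], [0.967, -0.245, -0.074, 574.632], [-0.0, 0.288, -0.958, 374.442], [0.0, 0.0, 0.0, 1.0]]
key []
holder []
bracket []
screw []
grinder []
jar []
mug []
```

View pics/scene0.png

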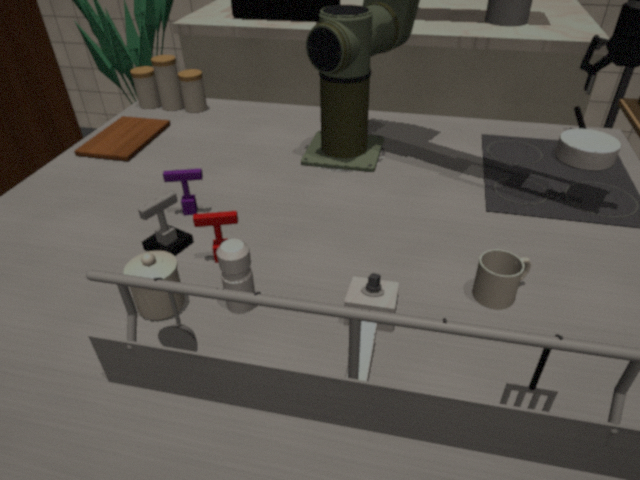

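View pics/side0.png

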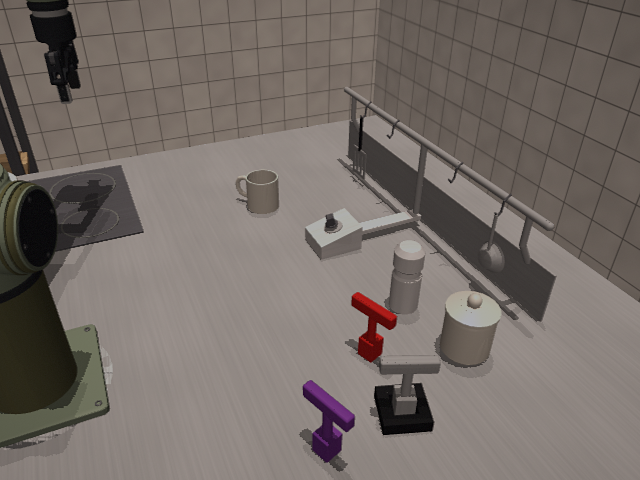

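The scene and side pictures show three key-like things:
- Grey steel key in the black holder: scene (160,213), side (404,374).
- Purple key: scene (185,182), side (326,421).
- Red key: scene (216,219), side (372,323).

I choose the grey one in the black holder. The foot with the dark screw is at scene (373,285), side (331,228).

```bash
cat >> h.py <<'E'
def cam(p):
    T=np.array(p['pose']); return np.array(p['camera_matrix']),T[:3,:3],T[:3,3]
def proj(p,X):
    K,Rc,t=cam(p); c=(np.atleast_2d(X)-t)@Rc; q=c@K.T; return q[:,:2]/q[:,2:]
def ray(p,uv):
    K,Rc,t=cam(p); d=Rc@np.linalg.solve(K,[uv[0],uv[1],1]); return t,d/np.linalg.norm(d)
def tri(ps,uvs):
    A=np.zeros((3,3));b=np.zeros(3)
    for p,uv in zip(ps,uvs):
        o,d=ray(p,uv);M=np.eye(3)-np.outer(d,d);A+=M;b+=M@o
    return np.linalg.solve(A,b)
def box(x0,x1,y0,y1,z0,z1): return np.array([[x,y,z] for x in(x0,x1) for y in(y0,y1) for z in(z0,z1)],float)
KEY=[box(-14,14,-14,14,0,36),box(-7,7,-7,7,36,81),box(-40,40,-8,8,81,103)]
HOLD=[box(-35,35,-35,35,0,20)]
HEAD=[box(-8,8,-8,8,-20,-3)]
FOOT=[np.array([[-45,-40,0],[-45,40,0],[45,-40,0],[45,40,0],[-45,-40,30],[-45,40,30],[45,-40,54],[45,40,54]],float)]
def place(parts,xyz,yaw,tilt=0):
    Rm=(R.from_euler('z',yaw)*R.from_euler('y',tilt)).as_matrix()
    return [q@Rm.T+np.array(xyz) for q in parts]
def rend(p,parts):
    m=np.zeros((480,640),np.uint8)
    for q in parts:
        cv2.fillConvexPoly(m,cv2.convexHull((proj(p,q)*16).round().astype(np.int32)),1,shift=4)
    return m>0
def load(n): return dict(np.load('/tmp/%s.npz'%n))
def shot(n,tag):
    p=arm.get_image(n); np.savez('/tmp/%s.npz'%tag,**{k:p[k] for k in ['pixels','camera_matrix','pose']}); return p
E
python3 - <<'E'
from h import *
a,b=load('scene0'),load('side0')
print('key',tri([a,b],[(160,213),(404,374)]),'screw',tri([a,b],[(371,281),(329,222)]))
print('hold',tri([a,b],[(168,243),(403,408)]),'grinder',tri([a,b],[(236,270),(406,276)]),'jar',tri([a,b],[(155,274),(470,329)]),'mug',tri([a,b],[(498,278),(262,192)]))
print('red',tri([a,b],[(216,219),(372,323)]),'purple',tri([a,b],[(185,182),(326,421)]))
c=lambda p,x,y,w,h,f:cv2.resize(p['pixels'][y:y+h,x:x+w,::-1],None,fx=f,fy=f,interpolation=cv2.INTER_CUBIC)
A=c(a,135,185,70,75,4);B=c(b,365,345,80,93,4);C=c(a,335,260,80,75,4);D=c(b,290,190,100,75,4)
W=np.zeros((600,800,3),np.uint8)
W[:300,:280]=A;W[:300,280:600]=B[:300];W[300:600,:320]=C;W[300:600,320:720]=D
cv2.imwrite('pics/crop0.png',W)
E
```

```text
key [ 476.53408146 -263.45181611   79.9074905 ] screw [561.15245369 157.92480306  57.35738576]
hold [ 480.20745586 -263.32331533    8.89391526] grinder [598.43481977 -65.81235009  70.54784681] jar [ 625.68500038 -205.46584919   58.75732295] mug [489.55406005 365.09427391  37.73673327]
red [ 481.70905579 -151.91527778   81.05548758] purple [ 348.28310638 -279.56825349   70.93838155]
```

View pics/crop0.png

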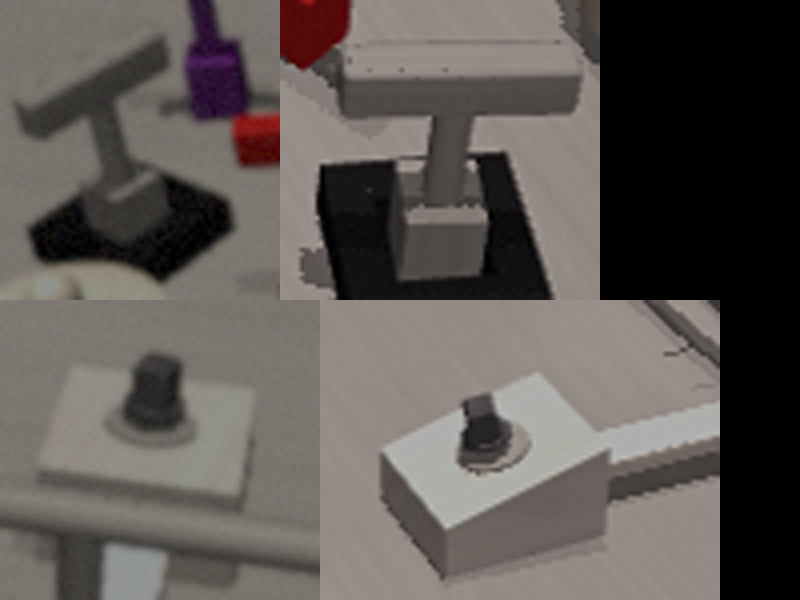

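Close crop: the grey steel key stands in the black holder, clear of purple and red. The foot's corners and dark screw head show clearly in both views. Next: fit poses from corners and silhouettes.

```bash
python3 - <<'E'
from h import *
from scipy.optimize import least_squares,minimize
a,b=load('scene0'),load('side0')
# foot top corners order: front-y, front+y, back+y, back-y
P=np.array([[-45,-40,30],[-45,40,30],[45,40,54],[45,-40,54]],float)
ua=np.array([(353,277),(398.75,282),(395,309),(344.5,305)]);ub=np.array([(321.25,246.75),(305.25,228.25),(344.5,208.25),(362.5,227.5)])
for sel in ('ab','a','b'):
  f=lambda v:np.concatenate([(proj(c,place([P],[v[0],v[1],0],v[2])[0])-u).ravel() for n,c,u in(('a',a,ua),('b',b,ub)) if n in sel])
  s=least_squares(f,[565,158,0]);print('foot',sel,np.round(s.x,3),np.round(s.fun,1))
# holder/key silhouettes by network masks
def fit(name,parts,x0,z):
  ms=[]
  for n,at in (('scene',x0[3]),('side',x0[4])):
    p=arm.get_image(n); best=min(arm.regions_of(name,p),key=lambda r:np.hypot(*(np.array(r['at'])-at)))
    ms.append((p,best['pixels'],best['score']))
  def cost(v): 
    c=0
    for p,m,_ in ms:
      r=rend(p,place(parts,[v[0],v[1],z],v[2])); c+=1-(r&m).sum()/(r|m).sum()
    return c
  best=min((minimize(cost,[x0[0],x0[1],y],method='Nelder-Mead',options=dict(initial_simplex=[[x0[0]+d[0],x0[1]+d[1],y+d[2]] for d in((0,0,0),(8,0,0),(0,8,0),(0,0,.3))])) for y in np.arange(-1.5,1.6,.5)),key=lambda s:s.fun)
  print(name,np.round(best.x,3),best.fun,[m[2] for m in ms])
fit('key',KEY,(478,-263,0,(160,213),(404,374)),6)
E
```

```text
foot ab [5.72004e+02 1.62215e+02 2.70000e-02] [-1.   0.6 -0.9  1.2 -0.4  0.9 -0.8 -1.8  0.1 -0.2 -0.9 -1.8 -1.2 -1.3
 -0.5 -1.8]
foot a [5.71311e+02 1.63317e+02 3.70000e-02] [-0.6  0.5 -0.4  0.8  0.7  0.6  0.2 -1.8]
foot b [5.71204e+02 1.57587e+02 5.00000e-03] [ 0.   1.  -0.2 -0.9  0.  -0.   0.1 -0.2]
key [ 4.79944e+02 -2.63396e+02 -4.08000e-01] 0.43359130094043885 [0.7, 0.75]
```

{"fn": "play_rows", "kwargs": {"moves": [[-13.8,-8.6,-1.7,0,0,0,1],[-13.8,-8.6,-1.7,0,0,0,1],[-13.8,-8.6,-1.7,0,0,0,1],[-13.8,-8.6,-1.7,0,0,0,1]]}}

```text
time: 1.73
position: [259.0, 436.3, 217.4]
tool_rot: [0.0, 0.128, 0.992, -0.0]
force: [1.1, 0.9, 0.2]
finger_gap: 85.2
finger_force: 0.0
```

{"fn": "play_rows", "kwargs": {"moves": [[-13.8,-8.6,-1.7,0,0,0,1],[-13.8,-8.6,-1.7,0,0,0,1],[-13.8,-8.6,-1.7,0,0,0,1],[-13.8,-8.6,-1.7,0,0,0,1]]}}

```text
time: 2.07
position: [370.9, 317.5, 234.7]
tool_rot: [0.0, 0.129, 0.992, 0.0]
force: [-0.0, 0.2, 0.5]
finger_gap: 85.4
finger_force: 0.0
```

{"fn": "play_rows", "kwargs": {"moves": [[-13.8,-8.6,-1.7,0,0,0,1],[-13.8,-8.6,-1.7,0,0,0,1],[-13.8,-8.6,-1.7,0,0,0,1],[-13.8,-8.6,-1.7,0,0,0,1],[-13.8,-8.6,-1.7,0,0,0,1]]}}

```text
time: 2.48
position: [486.2, 195.8, 252.3]
tool_rot: [0.003, 0.132, 0.991, -0.001]
force: [-0.2, -0.0, 0.3]
finger_gap: 85.8
finger_force: 0.0
```

```bash
cat >> h.py <<'E'
def masks(p,name): return [(round(r['score'],2),np.round(r['at'],1).tolist(),int(r['pixels'].sum())) for r in arm.regions_of(name,p)][:4]
E
python3 - <<'E'
from h import *
p=shot('wrist','wb'); s=arm.get_state(); print(s['position'])
for n in ('screw','boss','bracket'): print(n,masks(p,n))
q=place(FOOT,[572,160,0],.02)[0]; print(proj(p,q).round())
u=proj(p,[[560,160,60]])[0].astype(int);print(u)
x,y=np.clip(u-[75,60],0,[490,360]);print(x,y)
cv2.imwrite('pics/wb.png',cv2.resize(p['pixels'][y:y+120,x:x+150,::-1],None,fx=5,fy=5,interpolation=cv2.INTER_CUBIC))
E
```

```text
[483.63721669 198.30480284 251.73623838]
screw [(0.81, [307.7, 280.4], 378), (0.63, [339.6, 351.8], 13144), (0.62, [319.5, 284.2], 398)]
boss [(0.96, [317.8, 282.5], 460)]
bracket [(0.8, [340.0, 348.9], 13435)]
[[271. 246.]
 [331. 229.]
 [292. 307.]
 [349. 292.]
 [268. 254.]
 [331. 236.]
 [289. 328.]
 [353. 311.]]
[306 279]
231 219
```

View pics/wb.png

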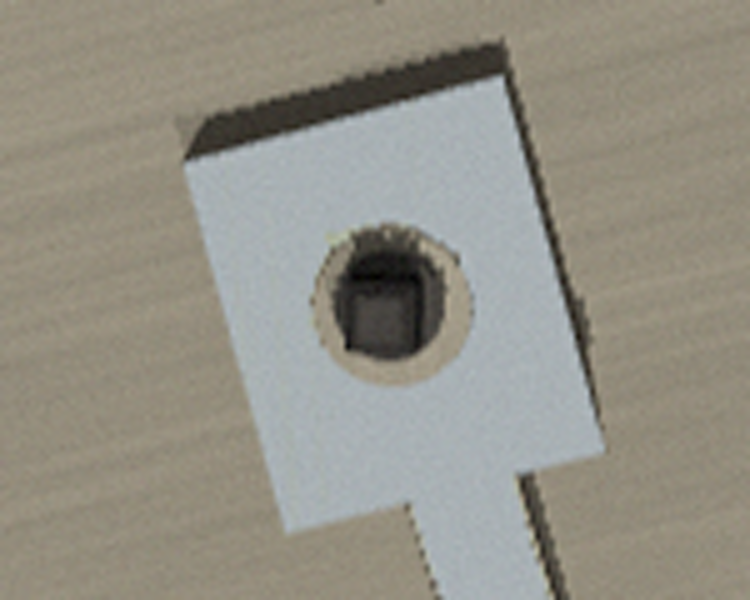

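{"fn": "play_rows", "kwargs": {"moves": [[-4,-15,0,0,0,0,1],[-4,-15,0,0,0,0,1],[-4,-15,0,0,0,0,1],[-4,-15,0,0,0,0,1]]}}

```text
time: 3.02
position: [480.4, 45.2, 251.1]
tool_rot: [-0.0, 0.127, 0.992, -0.0]
force: [0.1, 0.3, -1.0]
finger_gap: 85.5
finger_force: 0.0
```

{"fn": "play_rows", "kwargs": {"moves": [[-4,-15,0,0,0,0,1],[-4,-15,0,0,0,0,1],[-4,-15,0,0,0,0,1],[-4,-15,0,0,0,0,1]]}}

```text
time: 3.35
position: [481.5, -110.5, 251.2]
tool_rot: [0.0, 0.128, 0.992, -0.0]
force: [0.4, 0.3, -0.1]
finger_gap: 85.1
finger_force: 0.0
```

{"fn": "play_rows", "kwargs": {"moves": [[-4,-15,0,0,0,9,1],[-4,-15,0,0,0,9,1],[-4,-15,0,0,0,9,1],[-4,-15,0,0,0,9,1],[-4,-15,0,0,0,9,1]]}}

```text
time: 3.77
position: [482.3, -268.4, 250.7]
tool_rot: [0.0, 0.207, 0.978, -0.001]
force: [0.8, 0.7, 0.9]
finger_gap: 85.3
finger_force: 0.0
```

The wrist crop shows the foot with top corners at (268,251), (332,234), (352,309) and (289,326). The head square is centred at about (308,281) and turned about 15° clockwise from the foot, so screw ≈ 0.26 rad. Now the key from above.

```bash
python3 - <<'E'
from h import *
from scipy.optimize import least_squares,minimize
w=load('wb')
P=np.array([[-45,-40,30],[-45,40,30],[45,40,54],[45,-40,54]],float)
u=np.array([(268,250.6),(332,233.6),(351.8,309.4),(288.6,325.6)])
s=least_squares(lambda v:(proj(w,place([P],[v[0],v[1],0],v[2])[0])-u).ravel(),[572,160,0]);print('foot',s.x.round(3),s.fun.round(1))
p=shot('wrist','wk'); st=arm.get_state(); Rt=R.from_quat(st['tool_rot'],scalar_first=True).as_matrix();print(st['position'],Rt.round(3).tolist())
rs=arm.regions_of('key',p); print(masks(p,'key'),masks(p,'holder'))
at=proj(p,[[480,-263,80]])[0]; m=min(rs,key=lambda r:np.hypot(*(r['at']-at)))['pixels']
def cost(v):
    r=rend(p,place(KEY,[v[0],v[1],6],v[2]));return 1-(r&m).sum()/(r|m).sum()
b=min((minimize(cost,[480,-263,y],method='Nelder-Mead',options=dict(initial_simplex=[[480,-263,y],[488,-263,y],[480,-255,y],[480,-263,y+.2]])) for y in(-.7,-.4,-.1)),key=lambda s:s.fun)
print('key',b.x.round(3),b.fun)
im=p['pixels'][:,:,::-1].copy()
for q in place(KEY,[b.x[0],b.x[1],6],b.x[2])[::2]+place(HOLD,[b.x[0],b.x[1],0],b.x[2]):
    cv2.polylines(im,[cv2.convexHull(proj(p,q).round().astype(np.int32))],True,(0,255,0),1)
x,y=np.clip(proj(p,[[480,-263,60]])[0].astype(int)-[100,75],0,[440,330]);print(x,y)
cv2.imwrite('pics/wk.png',cv2.resize(im[y:y+150,x:x+200],None,fx=4,fy=4,interpolation=cv2.INTER_CUBIC))
E
```

```text
foot [5.69110e+02 1.60747e+02 6.00000e-03] [-0.1  0.4  0.1  0.2  0.4 -0.2 -0.4 -0.5]
[ 482.4052553  -265.48392818  250.6497868 ] [[-0.915, 0.405, -0.001], [0.405, 0.915, 0.001], [0.001, 0.0, -1.0]]
[(0.93, [435.2, 167.9], 2519), (0.8, [319.8, 205.8], 1681), (0.6, [260.3, 95.4], 2786)] [(0.6, [310.0, 198.7], 2372)]
key [ 4.76815e+02 -2.64578e+02 -4.10000e-01] 0.06944444444444442
224 131
```

View pics/wk.png

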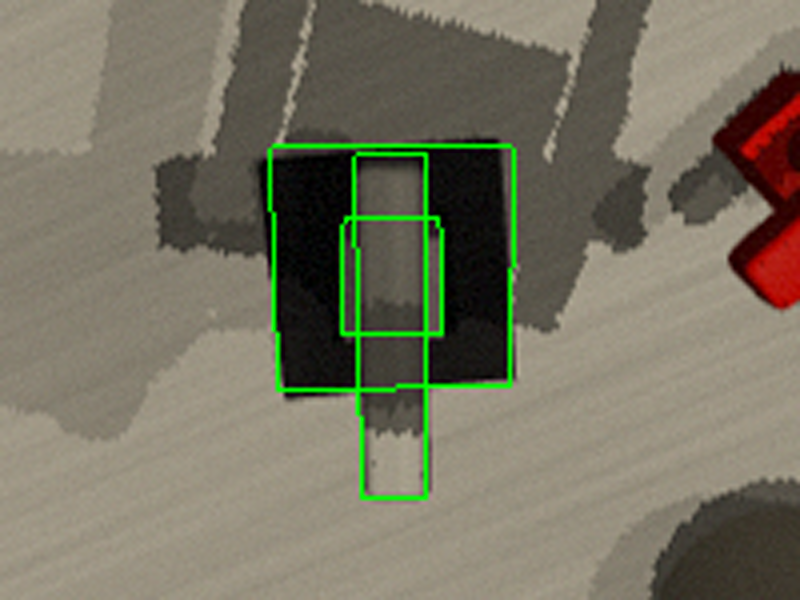

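The crop shows the model outline lying on the grey handle (crop x 358–426, y 155–497). The holder is turned slightly differently. Descend and grip.

{"fn": "play_rows", "kwargs": {"moves": [[0.55,-0.15,8,0,0,0,1],[0.55,-0.15,8,0,0,0,1],[0.55,-0.15,10,0,0,0,1],[0.55,-0.15,10,0,0,0,1]]}}

```text
time: 4.3
position: [473.2, -258.5, 145.3]
tool_rot: [-0.005, 0.204, 0.979, 0.003]
force: [-1.4, 0.1, 0.3]
finger_gap: 85.1
finger_force: 0.0
```

{"fn": "play_rows", "kwargs": {"moves": [[0,0,2.5,0,0,0,1],[0,0,5,0,0,0,1],[0,0,7.2,0,0,0,1],[0,0,7.2,0,0,0,1],[0,0,7.2,0,0,0,1]]}}

```text
time: 4.72
position: [477.2, -262.7, 79.9]
tool_rot: [-0.0, 0.205, 0.979, 0.0]
force: [-0.1, 0.7, 0.5]
finger_gap: 85.3
finger_force: 0.0
```

{"fn": "play_rows", "kwargs": {"moves": [[0,0,0,0,0,0,0.35],[0,0,0,0,0,0,0.3],[0,0,0,0,0,0,0.2],[0,0,0,0,0,0,0],[0,0,0,0,0,0,0]], "newtons": 70}}

```text
time: 5.13
position: [477.3, -264.3, 80.2]
tool_rot: [0.001, 0.206, 0.979, -0.0]
force: [0.7, -0.0, 0.7]
finger_gap: 25.7
finger_force: 0.0
```

{"fn": "play_rows", "kwargs": {"moves": [[0,0,0,0,0,0,0],[0,0,0,0,0,0,0],[0,0,0,0,0,0,0],[0,0,0,0,0,0,0],[0,0,0,0,0,0,0]]}}

```text
time: 5.55
position: [476.7, -263.9, 79.1]
tool_rot: [-0.0, 0.206, 0.979, 0.0]
force: [-0.0, 0.2, 0.1]
finger_gap: -0.4
finger_force: 0.0
```

```bash
python3 - <<'E'
from h import *
from scipy.optimize import least_squares
s=arm.get_state(); print(s['position'],s['tool_rot'],s['finger_gap'],s['force'])
w=load('wk')
P=np.array([[-35,-35,20],[-35,35,20],[35,35,20],[35,-35,20]],float)
u=np.array([(263,158),(500,140),(512,383),(285,397)])/4+[224,131]
for z in (0,):
  s=least_squares(lambda v:(proj(w,place([P],[v[0],v[1],0],v[2])[0])-u).ravel(),[477,-264,-.4]);print('holder',s.x.round(3),s.fun.round(1))
E
```

```text
[ 476.73461747 -263.89313788   79.07239968] [-1.10587703e-04  2.05995006e-01  9.78553035e-01  5.06018020e-05] -0.4168110915526611 [-0.02225709  0.20112966  0.11072538]
holder [ 4.77498e+02 -2.64722e+02 -3.48000e-01] [-0.7  0.5  0.9  0.7  0.5 -0.9 -0.7 -0.4]
```

```bash
python3 - <<'E'
from h import *
a=shot('wrist','m1');b=shot('side','m2')
print(masks(a,'key'),masks(b,'key'))
A=a['pixels'][:,:,::-1];B=b['pixels'][260:460,270:530,::-1]
cv2.imwrite('pics/m.png',np.hstack([cv2.resize(A,(400,300)),cv2.resize(B,(390,300))]))
E
```

```text
[(0.89, [177.9, 68.9], 12553), (0.75, [317.6, 250.3], 2980), (0.55, [539.7, 210.8], 12961)] [(0.92, [373.1, 324.7], 1522), (0.86, [328.4, 421.0], 2016)]
```

View pics/m.png

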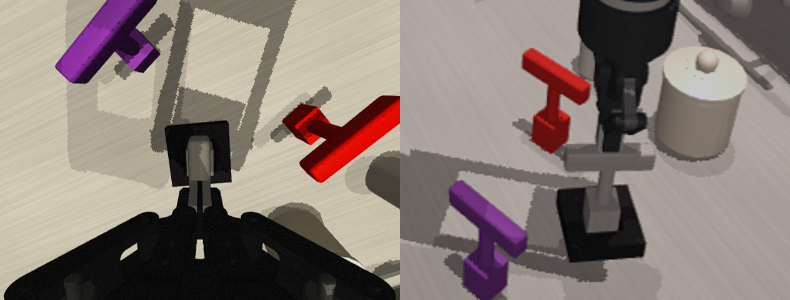

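```bash
python3 - <<'E'
from h import *
a=load('m1');b=load('m2')
A=cv2.resize(a['pixels'][190:390,235:405,::-1],None,fx=2.4,fy=2.4,interpolation=cv2.INTER_CUBIC)
B=cv2.resize(b['pixels'][320:440,360:450,::-1],(360,480),interpolation=cv2.INTER_CUBIC)
print(proj(b,[[477,-264,79],[477,-264,98]])-[360,320],proj(a,[[477,-264,79],[477,-264,98]])-[235,190])
cv2.imwrite('pics/m3.png',np.hstack([A,B]))
E
```

```text
[[44.84952765 54.82476854]
 [46.22619716 45.05617774]] [[ 85.27310445  91.49602019]
 [ 85.36893089 106.75792998]]
```

View pics/m3.png

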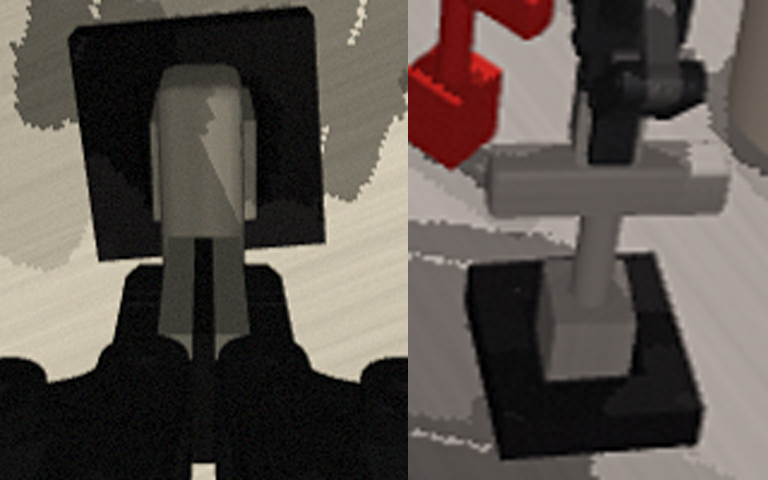

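The fingers shut above the handle: the tips show at about z ≈ 106 in the side view (crop 612,165), right over the bar. That is some 30 mm short of the reported TCP. So I open, go 28 mm lower (safe either way) and close again.

{"fn": "play_rows", "kwargs": {"moves": [[0,0,0,0,0,0,1],[0,0,0,0,0,0,1],[0,0,0,0,0,0,1],[0,0,0,0,0,0,1],[0,0,0,0,0,0,1]]}}

```text
time: 6.17
position: [476.8, -263.9, 79.2]
tool_rot: [-0.0, 0.206, 0.979, 0.0]
force: [-0.1, -0.0, 0.2]
finger_gap: 60.7
finger_force: 0.0
```

{"fn": "play_rows", "kwargs": {"moves": [[0,0,0,0,0,0,1],[0,0,0,0,0,0,1],[0,0,0,0,0,0,1],[0,0,0,0,0,0,1],[0,0,0,0,0,0,1]]}}

```text
time: 6.58
position: [476.8, -263.9, 79.2]
tool_rot: [-0.0, 0.206, 0.979, 0.0]
force: [0.2, -0.4, 0.1]
finger_gap: 85.2
finger_force: 0.0
```

{"fn": "play_rows", "kwargs": {"moves": [[0,0,0.7,0,0,0,1],[0,0,1.4,0,0,0,1],[0,0,2.1,0,0,0,1],[0,0,2.8,0,0,0,1],[0,0,2.8,0,0,0,1]]}}

```text
time: 7.0
position: [475.2, -262.7, 48.7]
tool_rot: [-0.002, 0.206, 0.979, 0.001]
force: [0.1, 0.6, 0.4]
finger_gap: 85.3
finger_force: 0.0
```

{"fn": "play_rows", "kwargs": {"moves": [[0,0,0,0,0,0,0],[0,0,0,0,0,0,0],[0,0,0,0,0,0,0],[0,0,0,0,0,0,0],[0,0,0,0,0,0,0]]}}

```text
time: 7.42
position: [477.1, -264.1, 51.6]
tool_rot: [0.0, 0.206, 0.979, -0.0]
force: [0.2, -0.8, 0.2]
finger_gap: 25.1
finger_force: 0.0
```

{"fn": "play_rows", "kwargs": {"moves": [[0,0,0,0,0,0,0],[0,0,0,0,0,0,0],[0,0,0,0,0,0,0],[0,0,0,0,0,0,0],[0,0,0,0,0,0,0]]}}

```text
time: 7.83
position: [477.3, -264.3, 51.7]
tool_rot: [0.001, 0.206, 0.979, -0.0]
force: [-0.8, 0.1, 2.8]
finger_gap: 15.0
finger_force: 69.2
```

```bash
python3 - <<'E'
from h import *
s=arm.get_state();print({k:np.round(s[k],3).tolist() for k in s})
a=shot('wrist','n1');b=shot('side','n2')
print(masks(a,'key'),masks(b,'key'))
A=cv2.resize(a['pixels'][190:390,235:405,::-1],None,fx=2.4,fy=2.4,interpolation=cv2.INTER_CUBIC)
B=cv2.resize(b['pixels'][320:440,360:450,::-1],(360,480),interpolation=cv2.INTER_CUBIC)
cv2.imwrite('pics/n.png',np.hstack([A,B]))
E
```

```text
{'time': 7.833, 'joint_positions': [-0.664, 0.314, 1.743, 0.0, 1.083, -1.82], 'joint_vel': [0.0, -0.0, -0.001, -0.0, 0.0, 0.001], 'tau': [-0.048, -36.221, -22.942, -0.053, 0.034, -0.009], 'position': [477.316, -264.253, 51.75], 'tool_rot': [0.001, 0.206, 0.979, -0.0], 'force': [-0.794, 0.128, 2.84], 'ft_torque': [0.023, 0.02, 0.005], 'finger_force': 69.206, 'finger_gap': 15.027}
[(0.9, [560.4, 233.4], 14522), (0.76, [132.1, 63.9], 16729), (0.74, [320.2, 312.6], 7524)] [(0.79, [372.7, 322.1], 1580), (0.74, [326.6, 421.0], 2099), (0.73, [401.1, 385.9], 1262)]
```

{"fn": "play_rows", "kwargs": {"moves": [[0,0,-0.5,0,0,0,0],[0,0,-1.2,0,0,0,0],[0,0,-2.4,0,0,0,0],[0,0,-4,0,0,0,0],[0,0,-6,0,0,0,0]]}}

```text
time: 8.45
position: [475.4, -262.9, 110.8]
tool_rot: [-0.002, 0.206, 0.979, 0.001]
force: [0.3, -0.1, -1.2]
finger_gap: 15.2
finger_force: 68.7
```

{"fn": "play_rows", "kwargs": {"moves": [[0,0,-3,0,0,0,0],[0,0,-6,0,0,0,0],[0,0,-9,0,0,0,0],[0,0,-10,0,0,0,0],[0,0,-10,0,0,0,0]]}}

```text
time: 8.87
position: [478.8, -265.5, 215.5]
tool_rot: [0.004, 0.206, 0.979, -0.002]
force: [0.6, 0.0, -1.9]
finger_gap: 15.0
finger_force: 68.7
```

```bash
python3 - <<'E'
from h import *
s=arm.get_state();print({k:np.round(s[k],3).tolist() for k in ['time','position','tool_rot','finger_gap','finger_force','force']})
b=shot('side','n2')
print(masks(b,'key'))
B=b['pixels'][240:440,300:500,::-1].copy()
z=s['position'][2]-45.75
for q in place(KEY,[477.3,-264.4,z],-.41): cv2.polylines(B,[cv2.convexHull((proj(b,q)-[300,240]).round().astype(np.int32))],True,(0,255,0),1)
B=cv2.resize(B,(600,600),interpolation=cv2.INTER_CUBIC)
cv2.imwrite('pics/n.png',B)
E
```

```text
{'time': 8.867, 'position': [478.834, -265.452, 215.455], 'tool_rot': [0.004, 0.206, 0.979, -0.002], 'finger_gap': 14.951, 'finger_force': 68.693, 'force': [0.587, 0.015, -1.948]}
[(0.95, [375.0, 323.3], 1495), (0.71, [328.5, 423.3], 2112), (0.61, [416.2, 287.9], 2189)]
```

View pics/n.png

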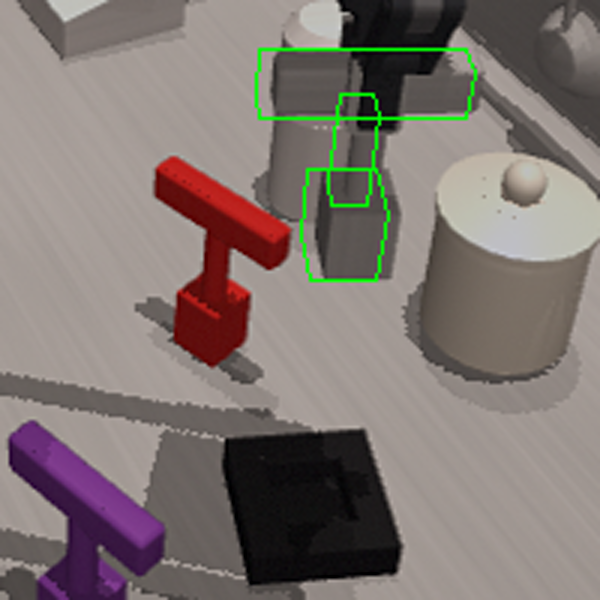

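The picture shows the grey key held upright in the fingers (socket at crop 355,230) and the holder empty at (310,500). Carry it towards the foot.

{"fn": "play_rows", "kwargs": {"moves": [[5.7,13.2,0,0,0,0,0],[5.7,13.2,0,0,0,0,0],[5.7,13.2,0,0,0,0,0],[5.7,13.2,0,0,0,0,0]]}}

```text
time: 9.3
position: [474.9, -115.0, 207.4]
tool_rot: [-0.004, 0.205, 0.979, 0.002]
force: [0.4, -0.1, -1.4]
finger_gap: 14.3
finger_force: 69.0
```

{"fn": "play_rows", "kwargs": {"moves": [[5.7,13.2,0,0,0,0,0],[5.7,13.2,0,0,0,0,0],[5.7,13.2,0,0,0,0,0],[5.7,13.2,0,0,0,0,0]]}}

```text
time: 9.63
position: [475.9, 28.2, 207.8]
tool_rot: [-0.004, 0.204, 0.979, 0.001]
force: [-0.3, 0.5, -1.9]
finger_gap: 14.5
finger_force: 69.1
```

{"fn": "play_rows", "kwargs": {"moves": [[5.7,13.2,0,0,0,0,0],[5.7,13.2,0,0,0,0,0],[5.7,13.2,0,0,0,0,0],[5.7,13.2,0,0,0,0,0],[5.7,13.2,0,0,0,0,0]]}}

```text
time: 10.05
position: [477.2, 171.2, 207.8]
tool_rot: [-0.003, 0.203, 0.979, -0.0]
force: [-0.6, -1.5, -2.0]
finger_gap: 14.6
finger_force: 69.3
```

{"fn": "play_rows", "kwargs": {"moves": [[0,0,0,0,0,-9.5,0],[0,0,0,0,0,-9.5,0],[0,0,0,0,0,-9.5,0]]}}

```text
time: 10.3
position: [478.1, 166.5, 208.3]
tool_rot: [-0.003, 0.124, 0.992, -0.001]
force: [0.1, -0.0, -2.0]
finger_gap: 14.7
finger_force: 69.2
```

```bash
python3 - <<'E'
from h import *
s=arm.get_state();print({k:np.round(s[k],3).tolist() for k in ['time','position','tool_rot','joint_positions','finger_gap','finger_force','force']})
p=shot('wrist','wc'); print(p['pose'].round(2).tolist())
for n in ('screw','boss'): print(n,masks(p,n))
im=p['pixels'][:,:,::-1].copy()
q=place(FOOT,[569.1,160.7,0],.006)[0];print(proj(p,q)[4:].round())
u=proj(p,[[555,160,60]])[0].astype(int)
x,y=np.clip(u-[60,50],0,[520,380]);print(x,y)
L=im[y:y+100,x:x+120]
cv2.imwrite('pics/wc.png',cv2.resize(cv2.convertScaleAbs(L,alpha=1.3,beta=20),None,fx=6,fy=6,interpolation=cv2.INTER_CUBIC))
E
```

```text
{'time': 10.3, 'position': [478.139, 166.541, 208.32], 'tool_rot': [-0.003, 0.124, 0.992, -0.001], 'joint_positions': [0.165, 0.057, 1.693, -0.001, 1.397, -1.158], 'finger_gap': 14.678, 'finger_force': 69.245, 'force': [0.121, -0.021, -1.993]}
[[0.25, 0.93, 0.27, 407.15], [0.97, -0.24, -0.07, 184.8], [-0.0, 0.28, -0.96, 382.91], [0.0, 0.0, 0.0, 1.0]]
screw [(0.48, [319.0, 312.5], 7371)]
boss []
[[289. 265.]
 [362. 247.]
 [310. 348.]
 [383. 332.]]
272 243
```

View pics/wc.png

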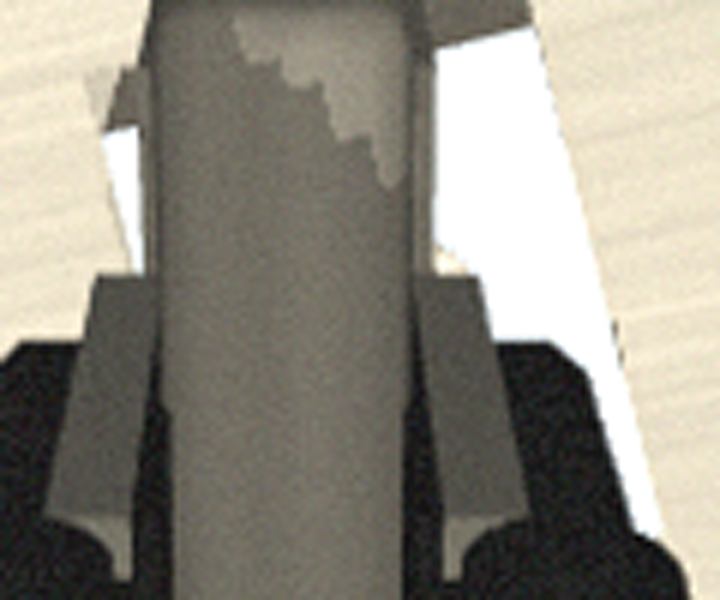

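The key in hand hides the screw from here, with the handle covering crop (150–430, 0–600). So I fit the head from the three first pictures, relative to the foot in each.

```bash
cat > fit.py <<'E'
from h import *
from scipy.optimize import differential_evolution as DE
V=[('wb',(569.1,160.7,.006),(308,281)),('scene0',(571.3,163.3,.037),(371,281)),('side0',(571.2,157.6,.005),(329,222))]
th=np.linspace(0,2*np.pi,25)[:-1]
def head(bx,by,h,ps):
    z=R.from_euler('z',-ps).as_matrix()
    top=np.array([[x,y,0] for x in(-5,5) for y in(-5,5)],float);mid=np.array([[x,y,-3] for x in(-8,8) for y in(-8,8)],float);bot=mid-[0,0,17]
    fl=np.c_[13*np.cos(th),13*np.sin(th),0*th]
    parts=[np.vstack([top,mid]),np.vstack([mid,bot]),np.vstack([fl-[0,0,20],fl-[0,0,23]])]
    return [q@z.T+[bx,by,h] for q in parts]
def toworld(parts,foot):
    Rb=(R.from_euler('z',foot[2])*R.from_euler('y',-np.radians(15))).as_matrix()
    return [q@Rb.T+[foot[0],foot[1],42] for q in parts]
def rs(p,parts,x,y,f,w,hh):
    m=np.zeros((hh*f,w*f),np.uint8)
    for q in parts: cv2.fillConvexPoly(m,cv2.convexHull((((proj(p,q)+.5-[x,y])*f)*16).round().astype(np.int32)),1,shift=4)
    return m>0
D=[]
for n,ft,c in V:
    p=load(n);x,y=c[0]-20,c[1]-20
    g=cv2.resize(p['pixels'][y:y+40,x:x+40].mean(2).astype(np.float32),None,fx=4,fy=4,interpolation=cv2.INTER_LINEAR)
    D.append((p,ft,x,y,g))
def masks3(t):
    out=[]
    for p,ft,x,y,g in D:
        m=g<t; k,l,s,_=cv2.connectedComponentsWithStats(m.astype(np.uint8))
        b=max(range(1,k),key=lambda i:(l[60:100,60:100]==i).sum()); out.append(l==b)
    return out
E
python3 - <<'E'
from fit import *
for t in (75,90,105):
    M=masks3(t);print(t,[int(m.sum()/16) for m in M])
    def cost(v,idx=range(3)):
        c=0
        for i in idx:
            p,ft,x,y,g=D[i];r=rs(p,toworld(head(*v),ft),x,y,4,40,40);c+=1-(r&M[i]).sum()/(r|M[i]).sum()
        return c
    s=DE(cost,[(-4,4),(-4,4),(22,42),(-.1,.4)],seed=1,maxiter=60);print(s.x.round(2),[round(cost(s.x,[i]),2) for i in range(3)])
E
```

```text
75 [413, 224, 134]
[-3.37 -0.56 29.2   0.15] [np.float64(0.1), np.float64(0.08), np.float64(0.2)]
90 [444, 256, 160]
[-3.31 -0.34 29.7   0.23] [np.float64(0.12), np.float64(0.15), np.float64(0.18)]
105 [469, 332, 176]
[-2.65 -0.24 31.51  0.34] [np.float64(0.15), np.float64(0.32), np.float64(0.22)]
```

```bash
cat > tgt.py <<'E'
from h import *
import sys
FT=(569.1,160.7,.006); B=[-3.0,-0.4,29.5]; KT=np.array([.3,0,45.75])
Rb=(R.from_euler('z',FT[2])*R.from_euler('y',-np.radians(15))).as_matrix(); Ob=np.array([FT[0],FT[1],42.])
def delta(bxy,hm,psi):
    """tool move (cm, deg) bringing key mouth to boss coords (bxy,hm) at screw angle psi"""
    s=arm.get_state(); Rt=R.from_quat(s['tool_rot'],scalar_first=True)
    Rk=Rb@R.from_euler('z',-psi).as_matrix(); Rg=Rk@np.diag([-1,1,-1.])
    t=Ob+Rb@np.array([*bxy,hm])-Rg@KT
    return np.r_[Rt.as_matrix().T@(t-s['position'])/10,(Rt.inv()*R.from_matrix(Rg)).as_rotvec(degrees=True)]
def now():
    s=arm.get_state(); Rt=R.from_quat(s['tool_rot'],scalar_first=True).as_matrix()
    m=Rb.T@(s['position']+Rt@KT-Ob); Rk=Rb.T@(Rt@np.diag([-1,1,-1.])); tilt=np.degrees(np.arccos(Rk[2,2])); psi=-np.arctan2(Rk[1,0],Rk[0,0])
    tau=Rb.T@s['ft_torque']
    print('t',round(s['time'],2),'mouth in boss',m.round(2),'tilt',tilt.round(2),'psi',psi.round(3),'F boss',(Rb.T@s['force']).round(2),'T',tau.round(3),'gap',s['finger_gap'].round(1),'q',s['joint_positions'].round(2))
E
python3 - <<'E'
from tgt import *
now(); print(delta(B[:2],B[2]+15,.25).round(2))
E
```

```text
Traceback (most recent call last):
  File "tgt.py", line 15, in now
    print('t',round(s['time'],2),'mouth in boss',m.round(2),'tilt',tilt.round(2),'psi',psi.round(3),'F boss',(Rb.T@s['force']).round(2),'T',tau.round(3),'gap',s['finger_gap'].round(1),'q',s['joint_positions'].round(2))
                                                                                                                                                               ^^^^^^^^^^^^^^^^^^^^^
AttributeError: 'float' object has no attribute 'round'
```

```bash
sed -i "s/s\['finger_gap'\].round(1)/round(s['finger_gap'],1)/" tgt.py; python3 - <<'E'
from tgt import *
now(); print(delta(B[:2],B[2]+40,.25).round(2))
E
```

```text
t 10.45 mouth in boss [-55.82   6.47 141.12] tilt 15.17 psi 0.266 F boss [-0.08  0.03 -2.19] T [ 0.038  0.014 -0.012] gap 15.1 q [ 0.16  0.06  1.69 -0.    1.4  -1.16]
[ -5.76   0.8    5.68  -3.85 -14.67  -0.4 ]
```

{"fn": "play_rows", "kwargs": {"moves": [[-2,0.3,1,-1.3,-5,-0.1,0],[-4,0.6,3,-2.6,-10,-0.3,0],[-5.8,0.8,5,-3.9,-14.7,-0.4,0],[-5.8,0.8,5.7,-3.9,-14.7,-0.4,0],[-5.8,0.8,5.7,-3.9,-14.7,-0.4,0]]}}

```text
time: 10.87
position: [534.2, 159.9, 150.2]
tool_rot: [0.126, 0.12, 0.985, 0.017]
force: [-0.5, 0.3, -2.5]
finger_gap: 15.0
finger_force: 69.2
```

{"fn": "play_rows", "kwargs": {"moves": [[0,0,0,0,0,0,0],[0,0,0,0,0,0,0]]}}

```text
time: 11.03
position: [539.5, 161.0, 155.9]
tool_rot: [0.132, 0.12, 0.984, 0.018]
force: [0.4, -0.6, -1.1]
finger_gap: 14.9
finger_force: 69.2
```

```bash
python3 - <<'E'
from tgt import *
now(); print(delta(B[:2],B[2]+8,.25).round(2))
for n in('scene','side'):
    p=shot(n,'ap_'+n); print(n,masks(p,'screw'),masks(p,'key'))
    u=proj(p,[Ob+Rb@[0,0,60]])[0].astype(int)-[50,45]; print(u)
    L=p['pixels'][u[1]:u[1]+100,u[0]:u[0]+100,::-1]
    cv2.imwrite('/tmp/c_%s.png'%n,cv2.resize(L,(400,400),interpolation=cv2.INTER_CUBIC))
cv2.imwrite('pics/ap.png',np.hstack([cv2.imread('/tmp/c_scene.png'),cv2.imread('/tmp/c_side.png')]))
E
```

```text
t 11.03 mouth in boss [ 0.83  0.64 71.91] tilt 0.34 psi 0.249 F boss [ 0.07 -0.55 -1.19] T [ 0.046  0.222 -0.011] gap 14.9 q [ 0.16  0.05  1.84 -0.05  0.99 -1.15]
[ 0.34 -0.19  3.44  0.21  0.26  0.05]
scene [(0.67, [375.8, 282.0], 207)] [(0.97, [187.0, 181.5], 904), (0.92, [377.5, 228.3], 1145), (0.56, [215.4, 219.5], 777), (0.3, [168.0, 236.2], 972)]
[324 213]
side [] [(0.95, [319.0, 170.4], 897), (0.93, [372.0, 325.8], 1586), (0.74, [329.5, 424.7], 2168), (0.47, [405.4, 276.7], 2066)]
[275 158]
```

{"fn": "play_rows", "kwargs": {"moves": [[0.34,-0.19,1.2,0.2,0.3,0,0],[0.34,-0.19,2.4,0.2,0.3,0,0],[0.34,-0.19,3.2,0.2,0.3,0,0],[0.34,-0.19,3.2,0.2,0.3,0,0],[0.34,-0.19,3.2,0.2,0.3,0,0]]}}

```text
time: 11.75
position: [541.8, 159.7, 120.4]
tool_rot: [0.127, 0.12, 0.985, 0.016]
force: [-0.9, -0.1, -1.0]
finger_gap: 14.7
finger_force: 69.2
```

```bash
python3 - <<'E'
from tgt import *
from fit import head,toworld
now(); print(delta(B[:2],B[2]+8,.25).round(2))
s=arm.get_state(); Rt=R.from_quat(s['tool_rot'],scalar_first=True).as_matrix()
Rk=Rt@np.diag([-1,1,-1.]); mo=s['position']+Rt@KT
for n,ft in(('scene',(571.3,163.3,.037)),('side',(571.2,157.6,.005))):
    p=shot(n,'ap_'+n)
    d=np.array([ft[0]-FT[0],ft[1]-FT[1],0])
    u=proj(p,[Ob+Rb@[0,0,50]])[0].astype(int)-[40,30]
    L=cv2.resize(p['pixels'][u[1]:u[1]+60,u[0]:u[0]+80,::-1],(400,300),interpolation=cv2.INTER_CUBIC)
    L2=L.copy()
    for parts,c in (([q@Rk.T+mo+d for q in KEY[:1]],(0,255,0)),(toworld(head(*B,.25),ft)[:2],(0,0,255)),(place(FOOT,[ft[0],ft[1],0],ft[2]),(255,0,0))):
        for q in parts: cv2.polylines(L2,[cv2.convexHull(((proj(p,q)+.5-u)*5).round().astype(np.int32))],True,c,1)
    cv2.imwrite('/tmp/c_%s.png'%n,np.vstack([L,L2]))
cv2.imwrite('pics/ap.png',np.hstack([cv2.imread('/tmp/c_scene.png'),cv2.imread('/tmp/c_side.png')]))
E
```

```text
t 11.75 mouth in boss [-6.59 -0.75 37.07] tilt 0.32 psi 0.248 F boss [-1.14 -0.08 -0.77] T [ 0.018  0.176 -0.02 ] gap 14.7 q [ 0.16  0.11  1.86 -0.05  0.92 -1.15]
[-0.31  0.11 -0.04 -0.11 -0.3   0.1 ]
```

View pics/ap.png

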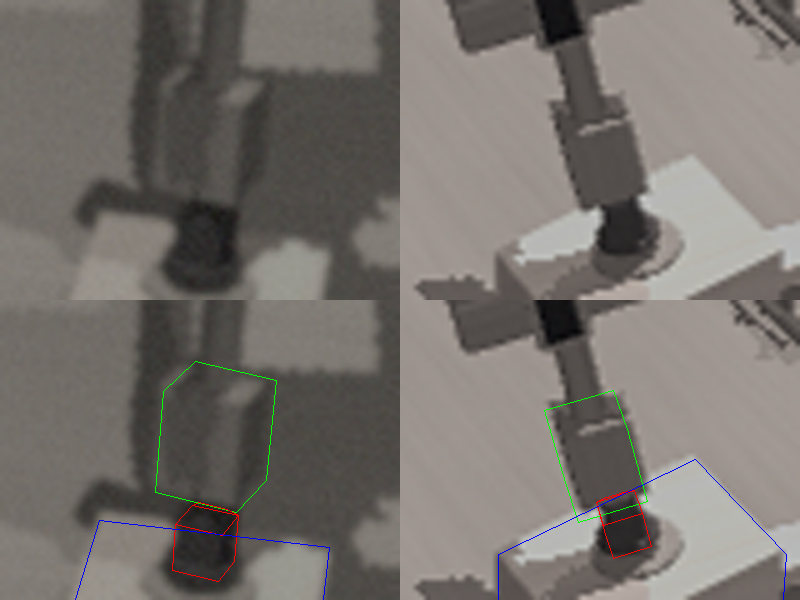

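The scene view shows the socket (200,190) right over the dark head (205,240). In the side view the socket mouth (612,200) is just over the head (622,210). Alignment is within about 2 mm. Settle and re-measure.

{"fn": "play_rows", "kwargs": {"moves": [[0,0,0,0,0,0,0],[0,0,0,0,0,0,0],[0,0,0,0,0,0,0],[0,0,0,0,0,0,0]]}}

```text
time: 12.18
position: [543.2, 160.0, 122.8]
tool_rot: [0.129, 0.12, 0.984, 0.016]
force: [-0.3, 0.2, -2.6]
finger_gap: 15.0
finger_force: 69.2
```

```bash
python3 - <<'E'
from tgt import *
now(); print(delta(B[:2],B[2]+8,.25).round(2))
E
```

```text
t 12.18 mouth in boss [-4.52 -0.42 38.99] tilt 0.08 psi 0.248 F boss [-0.99  0.18 -2.44] T [ 0.011  0.237 -0.036] gap 15.0 q [ 0.16  0.1   1.86 -0.05  0.92 -1.15]
[-0.14  0.04  0.15 -0.02 -0.08  0.1 ]
```

{"fn": "play_rows", "kwargs": {"moves": [[-0.1,0.04,0.3,0,0,0,0],[-0.1,0.04,0.6,0,0,0,0],[-0.1,0.04,0.8,0,0,0,0],[-0.1,0.04,0.9,0,0,0,0],[-0.1,0.04,0.9,0,0,0,0]]}}

```text
time: 12.6
position: [545.9, 160.0, 113.2]
tool_rot: [0.128, 0.12, 0.984, 0.016]
force: [-0.3, -0.1, -2.1]
finger_gap: 14.7
finger_force: 69.2
```

{"fn": "play_rows", "kwargs": {"moves": [[0,0,0.1,0,0,0,0],[0,0,0.2,0,0,0,0],[0,0,0.3,0,0,0,0],[0,0,0.3,0,0,0,0],[0,0,0.3,0,0,0,0]]}}

```text
time: 13.02
position: [547.0, 160.2, 111.0]
tool_rot: [0.128, 0.12, 0.984, 0.016]
force: [0.9, 1.3, -2.3]
finger_gap: 14.8
finger_force: 69.2
```

```bash
python3 -c "
from tgt import *
now()"
```

```text
t 13.02 mouth in boss [-3.86 -0.28 26.6 ] tilt 0.13 psi 0.248 F boss [ 0.33  1.25 -2.42] T [ 0.009  0.204 -0.001] gap 14.8 q [ 0.16  0.13  1.86 -0.05  0.9  -1.15]
```

{"fn": "play_rows", "kwargs": {"moves": [[0,0,0.1,0,0,0,0],[0,0,0.2,0,0,0,0],[0,0,0.3,0,0,0,0],[0,0,0.3,0,0,0,0]]}}

```text
time: 13.35
position: [547.7, 160.2, 107.9]
tool_rot: [0.128, 0.12, 0.984, 0.016]
force: [-0.2, 0.9, -2.1]
finger_gap: 15.0
finger_force: 69.3
```

```bash
python3 -c "
from tgt import *
now()"
```

```text
t 13.35 mouth in boss [-4.01 -0.35 23.42] tilt 0.14 psi 0.248 F boss [-0.71  0.94 -2.01] T [0.124 0.169 0.005] gap 15.0 q [ 0.16  0.13  1.86 -0.05  0.89 -1.15]
```

{"fn": "play_rows", "kwargs": {"moves": [[0,0,0.1,0,0,0,0],[0,0,0.2,0,0,0,0],[0,0,0.3,0,0,0,0],[0,0,0.3,0,0,0,0]]}}

```text
time: 13.68
position: [548.4, 160.1, 104.9]
tool_rot: [0.128, 0.12, 0.984, 0.016]
force: [0.6, 1.1, -2.3]
finger_gap: 14.8
finger_force: 69.3
```

{"fn": "play_rows", "kwargs": {"moves": [[0,0,0.1,0,0,0,0],[0,0,0.2,0,0,0,0],[0,0,0.3,0,0,0,0],[0,0,0.3,0,0,0,0]]}}

```text
time: 14.02
position: [549.2, 160.1, 102.0]
tool_rot: [0.128, 0.12, 0.984, 0.016]
force: [0.2, -0.2, -2.3]
finger_gap: 14.6
finger_force: 69.3
```

```bash
python3 -c "
from tgt import *
now()"
```

```text
t 14.02 mouth in boss [-4.09 -0.39 17.37] tilt 0.15 psi 0.248 F boss [-0.39 -0.25 -2.3 ] T [0.115 0.112 0.036] gap 14.6 q [ 0.16  0.14  1.86 -0.05  0.88 -1.15]
```

{"fn": "play_rows", "kwargs": {"moves": [[0,0,0.1,0,0,0,0],[0,0,0.2,0,0,0,0],[0,0,0.3,0,0,0,0],[0,0,0.3,0,0,0,0]]}}

```text
time: 14.35
position: [550.0, 160.1, 99.1]
tool_rot: [0.128, 0.12, 0.984, 0.016]
force: [-0.2, 0.7, -1.6]
finger_gap: 14.4
finger_force: 69.3
```

{"fn": "play_rows", "kwargs": {"moves": [[0,0,0.1,0,0,0,0],[0,0,0.2,0,0,0,0],[0,0,0.2,0,0,0,0]]}}

```text
time: 14.6
position: [550.8, 160.2, 97.6]
tool_rot: [0.129, 0.12, 0.984, 0.016]
force: [0.0, 0.1, -1.3]
finger_gap: 14.9
finger_force: 69.5
```

```bash
python3 -c "
from tgt import *
now()"
```

```text
t 14.6 mouth in boss [-3.7  -0.34 12.69] tilt 0.11 psi 0.248 F boss [-0.3   0.1  -1.24] T [ 0.086  0.191 -0.01 ] gap 14.9 q [ 0.16  0.15  1.86 -0.05  0.87 -1.15]
```

{"fn": "play_rows", "kwargs": {"moves": [[0,0,0.05,0,0,0,0],[0,0,0.1,0,0,0,0],[0,0,0.1,0,0,0,0]]}}

```text
time: 14.85
position: [551.3, 160.3, 97.3]
tool_rot: [0.129, 0.12, 0.984, 0.017]
force: [-1.9, 0.7, 3.3]
finger_gap: 14.6
finger_force: 70.0
```

{"fn": "play_rows", "kwargs": {"moves": [[0,0,0.05,0,0,0,0],[0,0,0.1,0,0,0,0],[0,0,0.1,0,0,0,0]]}}

```text
time: 15.1
position: [551.4, 160.2, 95.8]
tool_rot: [0.129, 0.12, 0.984, 0.016]
force: [-2.8, 0.4, 4.3]
finger_gap: 14.6
finger_force: 70.0
```

```bash
python3 -c "
from tgt import *
now()"
```

```text
t 15.1 mouth in boss [-3.56 -0.31 10.82] tilt 0.09 psi 0.248 F boss [-1.57  0.45  4.87] T [ 0.081  0.311 -0.003] gap 14.6 q [ 0.16  0.16  1.86 -0.05  0.87 -1.15]
```

{"fn": "play_rows", "kwargs": {"moves": [[0,0,0.05,0,0,0,0],[0,0,0.1,0,0,0,0],[0,0,0.1,0,0,0,0]]}}

```text
time: 15.35
position: [551.5, 160.2, 94.6]
tool_rot: [0.128, 0.12, 0.984, 0.016]
force: [-2.1, 0.3, 4.2]
finger_gap: 14.8
finger_force: 70.0
```

{"fn": "play_rows", "kwargs": {"moves": [[0,0,0.05,0,0,0,0],[0,0,0.05,0,0,0,0],[0,0,0.05,0,0,0,0]]}}

```text
time: 15.6
position: [551.9, 160.2, 94.6]
tool_rot: [0.129, 0.12, 0.984, 0.016]
force: [-3.5, -0.4, 5.7]
finger_gap: 14.7
finger_force: 70.6
```

```bash
python3 -c "
from tgt import *
now()"
```

```text
t 15.6 mouth in boss [-3.39 -0.3   9.51] tilt 0.09 psi 0.248 F boss [-1.91 -0.34  6.42] T [-0.04   0.312 -0.024] gap 14.7 q [ 0.16  0.16  1.86 -0.05  0.86 -1.15]
```

{"fn": "play_rows", "kwargs": {"moves": [[0,0,0.05,0,0,0,0],[0,0,0.05,0,0,0,0],[0,0,0.05,0,0,0,0]]}}

```text
time: 15.85
position: [552.3, 160.3, 94.6]
tool_rot: [0.129, 0.12, 0.984, 0.017]
force: [-3.6, 0.1, 8.7]
finger_gap: 15.2
finger_force: 70.9
```

```bash
python3 -c "
from tgt import *
now()"
```

```text
t 15.85 mouth in boss [-2.96 -0.25  9.46] tilt 0.05 psi 0.248 F boss [-1.22  0.09  9.29] T [ 0.084  0.442 -0.002] gap 15.2 q [ 0.16  0.16  1.86 -0.05  0.86 -1.15]
```

{"fn": "play_rows", "kwargs": {"moves": [[0,0,0.04,0,0,0,0],[0,0,0.04,0,0,0,0],[0,0,0.04,0,0,0,0],[0,0,0.04,0,0,0,0]]}}

```text
time: 16.18
position: [552.5, 160.4, 94.7]
tool_rot: [0.129, 0.12, 0.984, 0.017]
force: [-4.4, -0.1, 9.6]
finger_gap: 14.8
finger_force: 71.2
```

```bash
python3 -c "
from tgt import *
now()"
```

```text
t 16.18 mouth in boss [-2.67 -0.16  9.42] tilt 0.03 psi 0.248 F boss [-1.72 -0.02 10.38] T [ 0.039  0.463 -0.032] gap 14.8 q [ 0.16  0.16  1.86 -0.05  0.86 -1.15]
```

{"fn": "play_rows", "kwargs": {"moves": [[0,0,-0.04,0,0,4,0],[0,0,-0.04,0,0,8,0],[0,0,-0.04,0,0,12,0],[0,0,-0.04,0,0,16,0],[0,0,-0.04,0,0,20,0]]}}

```text
time: 16.6
position: [552.5, 160.6, 94.7]
tool_rot: [0.124, 0.291, 0.948, 0.039]
force: [-3.1, 1.1, 7.3]
finger_gap: 14.7
finger_force: 70.8
```

```bash
python3 -c "
from tgt import *
now()"
```

```text
t 16.6 mouth in boss [-2.66  0.22  9.47] tilt 0.04 psi 0.601 F boss [-1.13  1.14  7.88] T [0.279 0.285 0.09 ] gap 14.7 q [ 0.16  0.16  1.86 -0.05  0.86 -0.79]
```

{"fn": "play_rows", "kwargs": {"moves": [[0,0,0,0,0,4,0],[0,0,0,0,0,8,0],[0,0,0,0,0,12,0],[0,0,0,0,0,16,0],[0,0,0,0,0,20,0]]}}

```text
time: 17.02
position: [552.6, 160.8, 94.8]
tool_rot: [0.116, 0.451, 0.883, 0.06]
force: [-2.7, 1.7, 7.3]
finger_gap: 14.9
finger_force: 70.7
```

```bash
python3 -c "
from tgt import *
now()"
```

```text
t 17.02 mouth in boss [-2.41  0.44  9.48] tilt 0.06 psi 0.95 F boss [-0.75  1.76  7.72] T [0.346 0.243 0.065] gap 14.9 q [ 0.16  0.16  1.86 -0.05  0.86 -0.44]
```

{"fn": "play_rows", "kwargs": {"moves": [[0,0,0,0,0,4,0],[0,0,0,0,0,8,0],[0,0,0,0,0,12,0],[0,0,0,0,0,12,0]]}}

```text
time: 17.35
position: [552.8, 160.9, 94.8]
tool_rot: [0.109, 0.54, 0.831, 0.072]
force: [-2.6, 1.4, 6.3]
finger_gap: 14.9
finger_force: 70.6
```

{"fn": "play_rows", "kwargs": {"moves": [[0,0,0,0,0,2,0],[0,0,0,0,0,4,0],[0,0,0,0,0,4,0]]}}

```text
time: 17.6
position: [552.8, 160.9, 94.8]
tool_rot: [0.106, 0.568, 0.812, 0.076]
force: [-2.0, 3.2, 6.1]
finger_gap: 14.2
finger_force: 70.6
```

```bash
python3 -c "
from tgt import *
now()"
```

```text
t 17.6 mouth in boss [-2.12  0.61  9.5 ] tilt 0.08 psi 1.227 F boss [-0.31  3.19  6.35] T [0.375 0.221 0.129] gap 14.2 q [ 0.16  0.16  1.86 -0.05  0.86 -0.17]
```

{"fn": "play_rows", "kwargs": {"moves": [[0,0,0,0,0,1.5,0],[0,0,0,0,0,3,0],[0,0,0,0,0,3,0]]}}

```text
time: 17.85
position: [552.9, 160.9, 94.8]
tool_rot: [0.104, 0.589, 0.797, 0.079]
force: [-2.0, 2.2, 6.3]
finger_gap: 15.0
finger_force: 70.6
```

```bash
python3 -c "
from tgt import *
now()"
```

```text
t 17.85 mouth in boss [-2.06  0.61  9.49] tilt 0.08 psi 1.279 F boss [-0.29  2.24  6.64] T [0.414 0.184 0.019] gap 15.0 q [ 0.16  0.16  1.86 -0.05  0.86 -0.11]
```

{"fn": "play_rows", "kwargs": {"moves": [[0,0,0,0,0,1,0],[0,0,0,0,0,2,0],[0,0,0,0,0,2,0]]}}

```text
time: 18.1
position: [552.9, 160.9, 94.9]
tool_rot: [0.103, 0.603, 0.787, 0.081]
force: [-1.7, 1.8, 7.9]
finger_gap: 14.4
finger_force: 70.6
```

```bash
python3 -c "
from tgt import *
now()"
```

```text
t 18.1 mouth in boss [-2.03  0.61  9.5 ] tilt 0.08 psi 1.314 F boss [0.38 1.81 8.08] T [ 0.415  0.107 -0.001] gap 14.4 q [ 0.16  0.16  1.86 -0.05  0.86 -0.08]
```

{"fn": "play_rows", "kwargs": {"moves": [[0,0,0,0,0,1,0],[0,0,0,0,0,1,0]]}}

```text
time: 18.27
position: [552.9, 160.9, 94.9]
tool_rot: [0.102, 0.61, 0.782, 0.082]
force: [-2.5, 1.6, 6.0]
finger_gap: 15.0
finger_force: 70.6
```

```bash
python3 -c "
from tgt import *
now()"
```

```text
t 18.27 mouth in boss [-2.01  0.62  9.5 ] tilt 0.08 psi 1.331 F boss [-0.87  1.64  6.49] T [0.379 0.14  0.058] gap 15.0 q [ 0.16  0.16  1.86 -0.05  0.86 -0.06]
```

{"fn": "play_rows", "kwargs": {"moves": [[0,0,0,0,0,1,0],[0,0,0,0,0,1,0]]}}

```text
time: 18.43
position: [552.9, 160.9, 94.8]
tool_rot: [0.102, 0.617, 0.776, 0.082]
force: [-1.8, 2.0, 6.6]
finger_gap: 14.9
finger_force: 70.6
```

```bash
python3 -c "
from tgt import *
now();print(arm.get_state()['tau'].round(3))"
```

```text
t 18.43 mouth in boss [-2.03  0.63  9.48] tilt 0.08 psi 1.349 F boss [0.03 2.   6.85] T [0.407 0.117 0.033] gap 14.9 q [ 0.16  0.16  1.86 -0.05  0.86 -0.05]
[ -1.355 -29.719 -23.874  -0.622  -0.978   0.139]
```

{"fn": "play_rows", "kwargs": {"moves": [[0,0,0,0,0,1,0],[0,0,0,0,0,1,0]]}}

```text
time: 18.6
position: [552.9, 160.9, 94.9]
tool_rot: [0.101, 0.623, 0.771, 0.083]
force: [-2.1, 3.2, 7.2]
finger_gap: 14.8
finger_force: 70.6
```

```bash
python3 -c "
from tgt import *
now();print(arm.get_state()['tau'].round(3))"
```

```text
t 18.6 mouth in boss [-1.95  0.63  9.51] tilt 0.08 psi 1.366 F boss [-0.12  3.19  7.44] T [0.437 0.088 0.048] gap 14.8 q [ 0.16  0.16  1.86 -0.05  0.86 -0.03]
[ -1.405 -29.733 -23.857  -0.588  -0.961   0.194]
```

{"fn": "play_rows", "kwargs": {"moves": [[0,0,0,0,0,0.5,0],[0,0,0,0,0,0.5,0]]}}

```text
time: 18.77
position: [552.9, 160.9, 94.8]
tool_rot: [0.101, 0.626, 0.768, 0.084]
force: [-2.2, 2.2, 6.4]
finger_gap: 14.9
finger_force: 70.7
```

```bash
python3 -c "
from tgt import *
now();print(arm.get_state()['tau'].round(3))"
```

```text
t 18.77 mouth in boss [-1.97  0.61  9.47] tilt 0.08 psi 1.374 F boss [-0.43  2.19  6.77] T [0.416 0.117 0.189] gap 14.9 q [ 0.16  0.16  1.86 -0.05  0.86 -0.02]
[ -1.447 -29.737 -23.854  -0.564  -0.957   0.186]
```

{"fn": "play_rows", "kwargs": {"moves": [[0,0,0,0,0,0.7,0],[0,0,0,0,0,0.7,0],[0,0,0,0,0,0.7,0]]}}

```text
time: 19.02
position: [552.9, 160.9, 94.9]
tool_rot: [0.1, 0.631, 0.765, 0.084]
force: [-2.6, 1.9, 6.6]
finger_gap: 15.3
finger_force: 70.7
```

```bash
python3 -c "
from tgt import *
now();print(arm.get_state()['tau'].round(3))"
```

```text
t 19.02 mouth in boss [-1.95  0.6   9.49] tilt 0.08 psi 1.386 F boss [-0.8   1.96  7.  ] T [0.449 0.103 0.171] gap 15.3 q [ 0.16  0.16  1.86 -0.05  0.86 -0.01]
[ -1.494 -29.745 -23.85   -0.535  -0.95    0.19 ]
```

{"fn": "play_rows", "kwargs": {"moves": [[0,0,0,0,0,0.8,0],[0,0,0,0,0,1.5,0],[0,0,0,0,0,1.5,0]]}}

```text
time: 19.27
position: [553.0, 160.9, 94.9]
tool_rot: [0.099, 0.641, 0.756, 0.086]
force: [-1.7, 1.8, 8.4]
finger_gap: 14.9
finger_force: 70.8
```

```bash
python3 -c "
from tgt import *
now();print(arm.get_state()['tau'].round(3))
p=shot('scene','tn');q=shot('side','tn2')
print(arm.get_state()['ft_torque'],masks(p,'key')[:3],masks(q,'key')[:3])"
```

```text
t 19.27 mouth in boss [-1.92  0.59  9.5 ] tilt 0.07 psi 1.412 F boss [0.55 1.82 8.5 ] T [0.438 0.198 0.316] gap 14.9 q [ 0.16  0.16  1.86 -0.05  0.86  0.02]
[ -1.639 -29.763 -23.845  -0.45   -0.94    0.4  ]
[0.31136427 0.17766812 0.37253669] [(0.88, [369.5, 246.3], 1120), (0.61, [217.1, 221.3], 821), (0.59, [187.0, 181.8], 825)] [(0.89, [326.6, 421.5], 2116), (0.7, [324.3, 213.5], 679)]
```

{"fn": "play_rows", "kwargs": {"moves": [[0,0,0,0,0,-4,0],[0,0,0,0,0,-7,0],[0,0,-0.2,0,0,-7,0],[0,0,-0.4,0,0,-7,0],[0,0,-0.4,0,0,-7,0]]}}

```text
time: 19.88
position: [550.7, 160.3, 97.1]
tool_rot: [0.103, 0.594, 0.794, 0.078]
force: [1.4, 2.8, -1.9]
finger_gap: 15.0
finger_force: 69.2
```

```bash
python3 -c "
from tgt import *
now();print(arm.get_state()['tau'].round(3))"
```

```text
t 19.88 mouth in boss [-3.71  0.04 12.21] tilt 0.11 psi 1.291 F boss [ 0.85  2.83 -2.21] T [ 0.448 -0.204 -0.023] gap 15.0 q [ 0.16  0.15  1.86 -0.05  0.87 -0.1 ]
[-6.4400e-01 -3.3933e+01 -2.5763e+01 -5.5900e-01 -3.2500e-01  2.7000e-02]
```

{"fn": "play_rows", "kwargs": {"moves": [[0,0,-0.5,0,0,0,0],[0,0,-1,0,0,0,0],[0,0,-1.6,0,0,0,0],[0,0,-2.5,0,0,0,0],[0,0,-4,0,0,0,0]]}}

```text
time: 20.3
position: [537.9, 159.3, 134.9]
tool_rot: [0.101, 0.594, 0.794, 0.076]
force: [0.7, -0.3, -2.2]
finger_gap: 14.8
finger_force: 69.3
```

{"fn": "play_rows", "kwargs": {"moves": [[0,0,-3,0,0,0,0],[0,0,-6,0,0,0,0],[0,0,-8,0,0,0,0],[0,0,-8,0,0,0,0],[0,0,-8,0,0,0,0]]}}

```text
time: 20.72
position: [520.0, 159.9, 215.0]
tool_rot: [0.104, 0.594, 0.794, 0.079]
force: [-0.8, -0.2, -2.3]
finger_gap: 14.6
finger_force: 69.4
```

```bash
cat > back.py <<'E'
from tgt import *
H=np.array([477.4,-264.7]); YAW=-.37
def dback(zmouth,xy=H):
    s=arm.get_state(); Rt=R.from_quat(s['tool_rot'],scalar_first=True)
    Rg=R.from_euler('z',YAW).as_matrix()@np.diag([-1,1,-1.])
    t=np.array([xy[0],xy[1],zmouth])-Rg@KT
    return np.r_[Rt.as_matrix().T@(t-s['position'])/10,(Rt.inv()*R.from_matrix(Rg)).as_rotvec(degrees=True)]
E
python3 - <<'E'
from fit import *
from back import *
now()
p=shot('scene','af'); q=shot('side','af2')
# head yaw after: refit in scene & side
D=[(load('af'),V[1][1],351,261),(load('af2'),V[2][1],309,202)]
for t in(75,90):
    Ms=[]
    for c,ft,x,y in D:
        g=cv2.resize(c['pixels'][y:y+40,x:x+40].mean(2).astype(np.float32),None,fx=4,fy=4)
        k,l,s,_=cv2.connectedComponentsWithStats((g<t).astype(np.uint8)); b=max(range(1,k),key=lambda i:(l[60:100,60:100]==i).sum()); Ms.append(l==b)
    def cost(v): 
        c=0
        for (cc,ft,x,y),m in zip(D,Ms):
            r=rs(cc,toworld(head(*v),ft),x,y,4,40,40);c+=1-(r&m).sum()/(r|m).sum()
        return c
    s=DE(cost,[(-4,4),(-4,4),(22,42),(.6,1.7)],seed=1,maxiter=40);print(s.x.round(2),round(s.fun,2))
print(dback(160).round(2))
print(dback(160,(480,160)).round(2))
E
```

```text
t 20.72 mouth in boss [ -2.7   -0.25 134.05] tilt 0.01 psi 1.29 F boss [-1.4  -0.15 -1.96] T [0.005 0.243 0.022] gap 14.6 q [ 0.17 -0.05  1.81 -0.05  1.12 -0.11]
[-2.86 -0.5  29.13  1.6 ] 0.88
[-3.09 -0.38 29.16  1.23] 0.75
[-39.56 -15.89  -0.5   11.2   10.25 -52.1 ]
[  1.11  -3.66  -0.4   11.2   10.25 -52.1 ]
```

{"fn": "play_rows", "kwargs": {"moves": [[0.3,-1,-0.1,1.4,1.28,-6.5,0],[0.6,-2,-0.2,2.8,2.56,-13,0],[0.9,-3,-0.3,4.2,3.84,-19.5,0],[1.1,-3.7,-0.4,5.6,5.12,-26,0]]}}

```text
time: 21.15
position: [478.8, 159.5, 204.2]
tool_rot: [0.051, 0.398, 0.915, 0.038]
force: [0.1, -0.2, -1.8]
finger_gap: 14.9
finger_force: 69.1
```

{"fn": "play_rows", "kwargs": {"moves": [[0,0,0,1.4,1.28,-6.5,0],[0,0,0,2.8,2.56,-13,0],[0,0,0,4.2,3.84,-19.5,0],[0,0,0,5.6,5.12,-26,0],[0,0,0,5.6,5.12,-26,0]]}}

```text
time: 21.57
position: [481.2, 159.8, 204.7]
tool_rot: [-0.001, 0.184, 0.983, -0.0]
force: [-0.1, -0.6, -1.8]
finger_gap: 14.8
finger_force: 69.3
```

```bash
python3 -c "
from back import *
now();print(arm.get_state()['position'],dback(160).round(2))"
```

```text
t 21.57 mouth in boss [-54.97  -0.25 135.85] tilt 15.07 psi 0.388 F boss [-0.58 -0.6  -1.76] T [-0.006 -0.024 -0.016] gap 14.8 q [ 0.15  0.06  1.7   0.    1.39 -1.05]
[481.18382032 159.8207794  204.74551459] [-1.503e+01 -3.972e+01 -9.000e-02 -3.000e-02 -6.000e-02  0.000e+00]
```

{"fn": "play_rows", "kwargs": {"moves": [[-5,-13.2,0,0,0,0,0],[-5,-13.2,0,0,0,0,0],[-5,-13.2,0,0,0,0,0],[-5,-13.2,0,0,0,0,0]]}}

```text
time: 21.9
position: [478.8, 14.8, 205.4]
tool_rot: [0.001, 0.188, 0.982, -0.001]
force: [-0.3, 0.0, -2.3]
finger_gap: 14.8
finger_force: 69.5
```

{"fn": "play_rows", "kwargs": {"moves": [[-5,-13.2,0,0,0,0,0],[-5,-13.2,0,0,0,0,0],[-5,-13.2,0,0,0,0,0],[-5,-13.2,0,0,0,0,0]]}}

```text
time: 22.23
position: [477.5, -126.8, 205.6]
tool_rot: [0.001, 0.188, 0.982, -0.0]
force: [0.3, 0.5, -1.4]
finger_gap: 15.0
finger_force: 69.5
```

{"fn": "play_rows", "kwargs": {"moves": [[-5,-13.2,0,0,0,0,0],[-5,-13.2,0,0,0,0,0],[-5,-13.2,0,0,0,0,0],[-5,-13.2,0,0,0,0,0],[-5,-13.2,0,0,0,0,0]]}}

```text
time: 22.65
position: [476.2, -267.1, 205.2]
tool_rot: [0.001, 0.189, 0.982, 0.001]
force: [0.1, 0.0, -1.9]
finger_gap: 14.6
finger_force: 69.5
```

{"fn": "play_rows", "kwargs": {"moves": [[0,0,0,0,0,0,0],[0,0,0,0,0,0,0],[0,0,0,0,0,0,0],[0,0,0,0,0,0,0]]}}

```text
time: 22.98
position: [477.5, -261.8, 206.7]
tool_rot: [0.001, 0.184, 0.983, 0.001]
force: [-0.0, 0.1, -1.4]
finger_gap: 15.1
finger_force: 69.5
```

```bash
python3 -c "
from back import *
now();print(arm.get_state()['position'],dback(40).round(2))"
```

```text
t 22.98 mouth in boss [ -60.27 -421.74  139.29] tilt 14.81 psi 0.388 F boss [-0.4   0.14 -1.32] T [-0.018  0.035 -0.018] gap 15.1 q [-0.66  0.14  1.61  0.    1.39 -1.86]
[ 477.50137522 -261.77463859  206.69524168] [-0.1  -0.31 12.09  0.15  0.14  0.  ]
```

{"fn": "play_rows", "kwargs": {"moves": [[-0.1,-0.25,4,0,0,0,0],[-0.1,-0.25,8,0,0,0,0],[-0.1,-0.25,11,0,0,0,0],[-0.1,-0.25,12,0,0,0,0],[-0.1,-0.25,12,0,0,0,0]]}}

```text
time: 23.4
position: [475.6, -263.1, 83.7]
tool_rot: [-0.002, 0.184, 0.983, 0.003]
force: [-0.3, 0.2, -0.6]
finger_gap: 14.6
finger_force: 69.4
```

{"fn": "play_rows", "kwargs": {"moves": [[0,0,0,0,0,0,0],[0,0,0,0,0,0,0],[0,0,0,0,0,0,0],[0,0,0,0,0,0,0]]}}

```text
time: 23.73
position: [479.6, -267.2, 89.5]
tool_rot: [0.004, 0.185, 0.983, -0.0]
force: [-0.4, 0.1, -1.8]
finger_gap: 15.2
finger_force: 69.4
```

```bash
python3 -c "
from back import *
now();print(arm.get_state()['position'],dback(6).round(2))"
```

```text
t 23.73 mouth in boss [ -88.41 -427.29   25.5 ] tilt 14.57 psi 0.389 F boss [-0.84  0.06 -1.63] T [ 0.004 -0.016  0.01 ] gap 15.2 q [-0.67  0.26  1.72  0.    1.15 -1.87]
[ 479.6021401  -267.15305992   89.50104268] [ 0.29  0.15  3.77  0.05  0.44 -0.08]
```

{"fn": "play_rows", "kwargs": {"moves": [[0,0,0,0,0,0,0],[0,0,0,0,0,0,0],[0,0,0,0,0,0,0],[0,0,0,0,0,0,0],[0,0,0,0,0,0,0]]}}

```text
time: 24.15
position: [477.9, -266.0, 87.0]
tool_rot: [0.002, 0.185, 0.983, 0.001]
force: [0.2, -0.3, -1.5]
finger_gap: 14.7
finger_force: 69.4
```

```bash
python3 -c "
from back import *
now();print(arm.get_state()['position'],dback(6).round(2))"
```

```text
t 24.15 mouth in boss [ -90.85 -425.96   23.57] tilt 14.79 psi 0.389 F boss [-0.25 -0.27 -1.53] T [0.015 0.018 0.063] gap 14.7 q [-0.67  0.27  1.72  0.    1.15 -1.87]
[ 477.91402997 -265.96499998   87.00583181] [ 0.07  0.09  3.53  0.13  0.17 -0.09]
```

Within about 1 mm. Lower gently to 1 mm above the floor, then touch.

{"fn": "play_rows", "kwargs": {"moves": [[0.07,0.1,0.7,0.1,0.1,0,0],[0.07,0.1,1.4,0.1,0.1,0,0],[0.07,0.1,2.1,0.1,0.1,0,0],[0.07,0.1,2.6,0.1,0.1,0,0],[0.07,0.1,3,0.1,0.1,0,0]]}}

```text
time: 24.57
position: [477.1, -264.1, 55.5]
tool_rot: [-0.0, 0.185, 0.983, 0.001]
force: [-0.4, -0.8, -2.9]
finger_gap: 14.5
finger_force: 69.4
```

{"fn": "play_rows", "kwargs": {"moves": [[0,0,0.1,0,0,0,0],[0,0,0.2,0,0,0,0],[0,0,0.3,0,0,0,0],[0,0,0.3,0,0,0,0],[0,0,0.3,0,0,0,0]]}}

```text
time: 24.98
position: [478.0, -264.9, 54.3]
tool_rot: [0.001, 0.185, 0.983, -0.0]
force: [0.2, -0.0, -1.1]
finger_gap: 14.7
finger_force: 69.4
```

```bash
python3 -c "
from back import *
now();print(arm.get_state()['position'],dback(6).round(2))"
```

```text
t 24.98 mouth in boss [ -99.3  -424.92   -8.06] tilt 14.89 psi 0.389 F boss [-0.05 -0.02 -1.07] T [ 0.003 -0.012  0.048] gap 14.7 q [-0.66  0.31  1.74  0.    1.09 -1.86]
[ 478.01134063 -264.86423029   54.26071339] [ 0.03 -0.01  0.25  0.02  0.11 -0.08]
```

{"fn": "play_rows", "kwargs": {"moves": [[0,0,0.1,0,0,0,0],[0,0,0.2,0,0,0,0],[0,0,0.25,0,0,0,0],[0,0,0.25,0,0,0,0]]}}

```text
time: 25.32
position: [478.0, -264.8, 51.8]
tool_rot: [0.001, 0.185, 0.983, 0.0]
force: [0.4, -0.3, -0.3]
finger_gap: 15.0
finger_force: 69.9
```

```bash
python3 -c "
from back import *
now();print(arm.get_state()['position'],dback(6).round(2),arm.get_state()['force'])"
```

```text
t 25.32 mouth in boss [-100.01 -424.86  -10.47] tilt 14.9 psi 0.389 F boss [ 0.33 -0.31 -0.45] T [ 0.032  0.058 -0.035] gap 15.0 q [-0.66  0.32  1.74  0.    1.08 -1.86]
[ 477.96086068 -264.81512036   51.75490011] [ 0.03 -0.01  0.    0.02  0.1  -0.09] [ 0.43170326 -0.30625138 -0.34559289]
```

{"fn": "play_rows", "kwargs": {"moves": [[0,0,0,0,0,0,0.25],[0,0,0,0,0,0,0.3],[0,0,0,0,0,0,0.4],[0,0,0,0,0,0,0.6],[0,0,0,0,0,0,0.8]]}}

```text
time: 25.73
position: [477.9, -264.8, 51.7]
tool_rot: [0.001, 0.185, 0.983, -0.0]
force: [1.0, -0.5, 0.8]
finger_gap: 57.5
finger_force: 0.0
```

{"fn": "play_rows", "kwargs": {"moves": [[0,0,0,0,0,0,0.9],[0,0,0,0,0,0,0.9],[0,0,0,0,0,0,0.9],[0,0,0,0,0,0,0.9],[0,0,0,0,0,0,0.9]]}}

```text
time: 26.15
position: [477.8, -264.8, 51.5]
tool_rot: [0.001, 0.185, 0.983, 0.0]
force: [0.8, 0.9, 0.1]
finger_gap: 76.9
finger_force: 0.0
```

{"fn": "play_rows", "kwargs": {"moves": [[0,0,-1,0,0,0,0.9],[0,0,-3,0,0,0,0.9],[0,0,-6,0,0,0,0.9],[0,0,-9,0,0,0,0.9],[0,0,-12,0,0,0,0.9]]}}

```text
time: 26.57
position: [477.4, -264.5, 173.3]
tool_rot: [0.001, 0.185, 0.983, 0.0]
force: [0.2, -0.8, -0.1]
finger_gap: 77.0
finger_force: 0.0
```

{"fn": "play_rows", "kwargs": {"moves": [[0,0,-3,0,0,0,0.9],[0,0,-6,0,0,0,0.9],[0,0,-6,0,0,0,0.9],[0,0,-6,0,0,0,0.9],[0,0,-6,0,0,0,0.9]]}}

```text
time: 26.98
position: [477.2, -264.5, 231.5]
tool_rot: [0.001, 0.185, 0.983, 0.0]
force: [-0.6, 0.2, -0.8]
finger_gap: 76.8
finger_force: 0.0
```

```bash
python3 - <<'E'
from h import *
from scipy.optimize import minimize
s=arm.get_state();print(s['time'],s['position'],s['finger_gap'],s['force'])
def fit(ps,z0):
    L=[]
    for p in ps:
        rs=arm.regions_of('key',p);at=proj(p,[[477,-264,65]])[0];r=min(rs,key=lambda r:np.hypot(*(r['at']-at)));L.append((p,r['pixels']));print(r['score'],r['at'],at)
    def cost(v):
        c=0
        for p,m in L: k=rend(p,place(KEY,[v[0],v[1],v[3] if len(v)>3 else 6],v[2]));c+=1-(k&m).sum()/(k|m).sum()
        return c
    x=[477,-264,-.37]+z0; S=[x]+[np.array(x)+d for d in np.diag([6,6,.15,6][:len(x)])]
    b=minimize(cost,x,method='Nelder-Mead',options=dict(initial_simplex=S));print(b.x.round(2),b.fun)
fit([arm.get_image('wrist')],[])
fit([arm.get_image('wrist')],[6])
fit([arm.get_image('side')],[])
fit([arm.get_image('side')],[6])
E
```

```text
26.9833 [ 477.23019929 -264.47386724  231.53550756] 76.75063177514367 [-0.57443179  0.1772915  -0.80839434]
0.78 [318.1, 218.2] [320.11251486 215.17153646]
[ 4.7882e+02 -2.6512e+02 -3.9000e-01] 0.06278252134605722
0.81 [319.7, 220.2] [319.7124147  216.90620069]
[ 4.8180e+02 -2.6683e+02 -3.9000e-01 -7.5700e+00] 0.03729355354288755
0.74 [408.1, 374.6] [403.86057045 381.8422249 ]
[ 4.8184e+02 -2.6497e+02 -4.5000e-01] 0.1534653465346535
0.73 [404.1, 373.7] [403.86057045 381.8422249 ]
[ 5.0358e+02 -2.3759e+02 -3.7000e-01 -3.0200e+01] 0.08039215686274515
```

```bash
python3 -c "
from cell import arm
print(arm.job_done())"
```

```text
the job is handed in; nothing more can be done
None
```

I pressed the screw down until it bottomed and turned it clockwise to its stop, where the turning torque peaked near the 0.3 N m limit. The key is back upright in its holder and the job is handed in; the judge returned no verdict.

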